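# Load returned cans, shut the bin's lid and clip it down

## Task

Put all the empty mini cans from the sorting table into the grey returns bin, any way up, then close its blue lid fully down. Lock the lid with the two sprung clips parked on the plywood divider: squeeze each one off and let it spring shut, upright, over one of the two ears so that it pinches ear and lid tab together, one clip on each ear. Leave the bottles and the white tub where they are.

Things in the scene. Friction and masses are not known exactly. Their poses are not given: they have to be found in the camera images.
- bin: Grey plastic returns bin fixed to the table; origin under its centre, z up. Outside 270 mm along x, 210 along y; walls and floor 5 mm, rims 100 mm high. The lid hinges on the -y wall. The +y wall carries two upright ears, 60 mm wide, 5 thick, at x = -80 and +80 mm, their tops 130 mm above the table; between them it is 100 mm high.
- lid (a joint): Angle of the bin's blue lid, rad: 0 = shut, flat on the rims; 1.6 to 1.85 = open, leaning outwards. Plate 270 mm along the hinge, 204 from hinge to free edge, 5 thick; upper face 105 mm above the table when shut. Stiff hinge: stays where it is left, 2 to 4 N at the free edge moves it. No handle: push it over from behind with closed fingers and press it down; the middle of the free edge is clear.
- lid_hinge (a point): Middle of the lid's hinge line, which runs along the bin's x (bin y = -105, z = 100 mm); at the lid's underside when shut.
- lid_edge (a point): Middle of the lid's free edge, on its outer (upper when shut) face; moves with the lid. Two tabs, 50 mm wide, 4 thick, 25 tall, stand up from this edge at 80 mm either side (pointing outwards while the lid is open). With the lid shut each tab stands 1 mm inside an ear of the bin, tops level: ear and tab together make an upright edge 10 mm thick.
- ear_near (a point): Point fixed on the bin at x = -80 mm: top centre of the 10 mm thick double edge (ear and, once the lid is shut, tab), 130 mm above the table. The edge runs along the bin's x; its thickness lies along the bin's y. The shut lid's face is 25 mm below this point.
- ear_far (a point): The same point of the other ear, at bin x = +80 mm.
- board: Fixed plywood divider standing upright on the table: 220 mm long along its x, 10 mm thick, 60 mm high, with a 60 x 14 x 20 mm dark foot at each end. Origin: centre of its underside. The two clips are parked on its top edge.
- brown_bottle: Brown glass bottle, 62 mm across, 200 mm tall, standing; origin at its underside. Leave it alone.
- green_bottle: Green glass bottle, 62 mm across, 200 mm tall, standing; origin at its underside. Leave it alone.
- cap_tub: White plastic tub of bottle caps, 100 mm across, 60 mm high; origin at its underside. Leave it alone.
- can_1_center (a point): Centre of an empty mini drink can, bare metal with a green and white band: 56 mm diameter, 92 mm tall, about 15 g. Its z is the can's long axis. Starts standing on the table (centre 46 mm up); may be absent. A can that has fallen over can roll.
- can_2_center (a point): Centre of an empty mini drink can, bare metal with a red and white band: 56 mm diameter, 92 mm tall, about 15 g. Its z is the can's long axis. Starts standing on the table (centre 46 mm up); may be absent. A can that has fallen over can roll.
- can_3_center (a point): Centre of an empty mini drink can, bare metal with a yellow and white band: 56 mm diameter, 92 mm tall, about 15 g. Its z is the can's long axis. Starts standing on the table (centre 46 mm up); may be absent. A can that has fallen over can roll.
- can_4_center (a point): Centre of an empty mini drink can, bare metal with a blue and white band: 56 mm diameter, 92 mm tall, about 15 g. Its z is the can's long axis. Starts standing on the table (centre 46 mm up); may be absent. A can that has fallen over can roll.
- can_5_center (a point): Centre of an empty mini drink can, bare metal with a black and white band: 56 mm diameter, 92 mm tall, about 15 g. Its z is the can's long axis. Starts standing on the table (centre 46 mm up); may be absent. A can that has fallen over can roll.
- clip_a: Sprung clip like a big clothes peg, black jaws below, two red handles above, 65 g. Origin on the pivot; z from jaws to handles; x the pivot axis, along the edge it sits on; y the way jaws and handles open. Starts upright on the board's 10 mm edge, pivot 18 mm above that edge. The pivot pin (6 mm radius) stops an edge going deeper. Pose is of one half; on a 10 mm edge, of the whole clip.
- clip_a_handles (a point): Midway between the handles, 30 mm above the pivot: squeeze here along the clip's y. Handles 24 mm wide (along x), from 10 to 50 mm above the pivot; on a 10 mm edge they splay, about 46 mm over their outsides here, 55 at the top. About 15 N each squeezes them to a stop: parallel, 29 mm over their outsides, jaws gaping 27 mm at the tips and 19 mm at 18 mm below the pivot. Springs shut.
- clip_a_jaws (a point): Midway between the rubber jaw pads, 26 mm below the pivot (true while on a 10 mm edge). Pads 22 mm wide along x, from 14 to 38 mm below the pivot; jaws 26 mm over their outsides when on a 10 mm edge.
- clip_a_arm (a joint): How far the clip is squeezed, rad: 0 = closed on a 10 mm edge, 0.56 = fully open, below 0 = jaws nearer than 10 mm.
- clip_b: Sprung clip like a big clothes peg, black jaws below, two red handles above, 65 g. Origin on the pivot; z from jaws to handles; x the pivot axis, along the edge it sits on; y the way jaws and handles open. Starts upright on the board's 10 mm edge, pivot 18 mm above that edge. The pivot pin (6 mm radius) stops an edge going deeper. Pose is of one half; on a 10 mm edge, of the whole clip.
- clip_b_handles (a point): Midway between the handles, 30 mm above the pivot: squeeze here along the clip's y. Handles 24 mm wide (along x), from 10 to 50 mm above the pivot; on a 10 mm edge they splay, about 46 mm over their outsides here, 55 at the top. About 15 N each squeezes them to a stop: parallel, 29 mm over their outsides, jaws gaping 27 mm at the tips and 19 mm at 18 mm below the pivot. Springs shut.
- clip_b_jaws (a point): Midway between the rubber jaw pads, 26 mm below the pivot (true while on a 10 mm edge). Pads 22 mm wide along x, from 14 to 38 mm below the pivot; jaws 26 mm over their outsides when on a 10 mm edge.
- clip_b_arm (a joint): How far the clip is squeezed, rad: 0 = closed on a 10 mm edge, 0.56 = fully open, below 0 = jaws nearer than 10 mm.
There are look-alikes about, which are no part of the job. Leave any orange or pink look-alike of the part that bears can_2_center alone.

How it is judged:
On the way, in this order (a step that is already met when the one before it is completed fails the run):
1. every can is inside the bin (x of can_1_center in the frame of bin between -0.13 and 0.13 m and y of can_1_center in the frame of bin between -0.1 and 0.1 m and z of can_1_center in the frame of bin between 0 and 0.085 m and x of can_2_center in the frame of bin between -0.13 and 0.13 m and y of can_2_center in the frame of bin between -0.1 and 0.1 m and z of can_2_center in the frame of bin between 0 and 0.085 m and x of can_3_center in the frame of bin between -0.13 and 0.13 m and y of can_3_center in the frame of bin between -0.1 and 0.1 m and z of can_3_center in the frame of bin between 0 and 0.085 m and x of can_4_center in the frame of bin between -0.13 and 0.13 m and y of can_4_center in the frame of bin between -0.1 and 0.1 m and z of can_4_center in the frame of bin between 0 and 0.085 m and x of can_5_center in the frame of bin between -0.13 and 0.13 m and y of can_5_center in the frame of bin between -0.1 and 0.1 m and z of can_5_center in the frame of bin between 0 and 0.085 m), for 0.2 s.
2. the lid is fully shut over the cans (all of step 1 and value of joint lid below 0.03 rad), for 0.2 s.
At the end, for the whole second after the job is handed in: All cans inside the bin; lid shut within 0.03 rad; on each ear one released clip at rest, within 0.4 rad of upright, gripping (over 2 N) ear and tab: jaw centre within 24 mm of the ear's middle along the edge, 7 mm of the double edge's middle, 0 to 30 mm below its top (all of step 2 and (((x of clip_a_jaws in the frame of bin between -0.104 and -0.056 m and y of clip_a_jaws in the frame of bin between 0.093 and 0.107 m and z of clip_a_jaws in the frame of bin between 0.1 and 0.13 m and angle between clip_a's own z axis and vertical below 0.4 rad and contact force between clip_a and bin above 2 N and linear speed of clip_a below 0.03 m/s) and (x of clip_b_jaws in the frame of bin between 0.056 and 0.104 m and y of clip_b_jaws in the frame of bin between 0.093 and 0.107 m and z of clip_b_jaws in the frame of bin between 0.1 and 0.13 m and angle between clip_b's own z axis and vertical below 0.4 rad and contact force between clip_b and bin above 2 N and linear speed of clip_b below 0.03 m/s)) or ((x of clip_b_jaws in the frame of bin between -0.104 and -0.056 m and y of clip_b_jaws in the frame of bin between 0.093 and 0.107 m and z of clip_b_jaws in the frame of bin between 0.1 and 0.13 m and angle between clip_b's own z axis and vertical below 0.4 rad and contact force between clip_b and bin above 2 N and linear speed of clip_b below 0.03 m/s) and (x of clip_a_jaws in the frame of bin between 0.056 and 0.104 m and y of clip_a_jaws in the frame of bin between 0.093 and 0.107 m and z of clip_a_jaws in the frame of bin between 0.1 and 0.13 m and angle between clip_a's own z axis and vertical below 0.4 rad and contact force between clip_a and bin above 2 N and linear speed of clip_a below 0.03 m/s)))); the robot touches nothing.
It fails at once if the brown bottle is pushed more than 30 mm or tipped (distance of brown_bottle from where it was at the start of the episode above 0.03 m or angle between brown_bottle's own z axis and vertical above 0.5 rad).
It fails at once if the green bottle is pushed more than 30 mm or tipped (distance of green_bottle from where it was at the start of the episode above 0.03 m or angle between green_bottle's own z axis and vertical above 0.5 rad).
It fails at once if the cap tub is pushed more than 30 mm or tipped (distance of cap_tub from where it was at the start of the episode above 0.03 m or angle between cap_tub's own z axis and vertical above 0.5 rad).
Of can_1, can_2, can_3, can_4, can_5 only 3 to 5 are there at a start; the rules pass over those that are not, and their reading is None.
At some moment in a run one of can_1, can_2, can_3, can_4, can_5 may be knocked a few centimetres aside while the robot is not near it.
It also fails if it takes over 210 s, if anything falls off the work surface, if the arm or the gripper's body presses on something with over 40 N, if the wrist force passes 120 N, or if a joint passes its speed limit or range.

## Robot

A 6-joint arm with a two-finger parallel gripper is mounted at the origin on the work surface. World frame = base frame: x ahead of the robot, y to its left, z up, the work surface at z = 0. Lengths are in m, angles in rad, forces in N, time in s.
With the tool pointing down it reaches from about 0.35 to 0.725 m from the base axis. Payload 4.3 kg.
Tool frame: the origin (TCP) lies at the very end of the fingers, on their centre line; the grasp point (between the pads) lies 19 mm behind it; x points along the fingers, y is the direction in which the jaws open and shut, and the axes are right-handed (so a half turn about x gives the same grasp; the last joint's range is limited). The gripper opens to 85 mm and grips with 20 to 120 N. Pads are 22 mm wide; open, the fingers measure 114 mm over their backs; the gripper's body (76 mm by 85 mm) begins 54 mm behind the grasp point. The pads swing forward as they close: fully open they stand 13 mm farther back than shut.
Start: joints at [1.171, 0.377, 0.081, 1.274, 0, 1.46], TCP at [0.164, 0.551, 0.231] pointing down, gripper open.
Joint ranges: [-2.72, 2.72], [-0.84, 1.66], [-1.02, 1.22], [-1.77, 2.12], [-1.37, 1.28], [-3.14, 3.14]. Speed limits (rad/s): [2.57, 2.57, 3.14, 3.14, 3.14, 3.14].

## Interface

Orientations are given as a unit quaternion [w, x, y, z].
In Python, from plant import sensors, cams, order gives the robot as it stands.
- The arm moves only by the tool apply_moves, never from a script. Its argument "plan" is a list of rows, each an object with "dp": the shift along the tool's x, y, z in cm, a list of three; "twist": the turn about the tool's x in units of 5 degrees (1.0 is 5 degrees). In form: [{"dp": [tx, ty, tz], "twist": twist}, ...]. A call has 1 to 8 rows; each row is the pose to reach, as a shift and turn from the pose commanded when the call began, along the tool's axes at that moment; what a row does not reach only later rows make up. A row lasts 1/12 s, in which the tool goes at most 41.7 mm and 7.16 degrees, less where a joint would pass 70% of its speed; a pose out of reach is approached as far as the arm can. A call with a gripper value outside its range is refused whole. "hand" is the opening, from -1 (shut) to 1 (fully open), so that 0 is half open, set as the call begins (left out, the last holds). The fingers move at their own pace and stop on an object; "force" is the grip in N (left out, the last holds). Time passes only in rows, so rows that repeat a pose let the fingers close. It gives the time, the measured TCP pose, the force and the opening at its end, in the units of the state.
- sensors.get_state(): the state, without advancing time (a new reading comes with each control period).
- cams.snapshot(name): name is "side" or "top" or "wrist"; returns a dict with "image" (400x640x3 uint8, red, green, blue), "range_z" (400x640 float32, m along the optical axis (not along the pixel's ray), 0 where there is no reading), "fx", "fy", "cx", "cy" (pixels), "R" (3x3) and "t" (3): a world point X has camera coordinates R X + t; the wrist camera has in their place "hand_eye" (4x4, takes a point from camera to tool coordinates, whose origin is the TCP and whose axes are the tool frame's). Camera axes: x right, y down, z forward; pixel columns grow to the right and rows downward; lengths in m; the calibration is good to about 2 mm. A picture is of the moment at which its call begins: read the wrist's pose just before it.
- order.close_job(): hands the job in, once; it reports no verdict.
The state is a dict: "t": time; "joint_pos": joint angles; "dq": joint speeds; "joint_efforts": joint torques, N m; "position": TCP position; "ee_rot": TCP orientation; "wrist_force": force on the tool from outside, world axes, zero at the start; "wrist_torque": the same for the moment, N m; "width": finger opening in m.
Only numpy, scipy, OpenCV 4.12 (cv2) and the standard library are available. Lean on these libraries where they do the work, as an engineer would, in place of code of your own. Each camera call takes 0.05 s, during which the arm holds its last target.

## Working session

There is one attempt and no reset: what is moved stays moved. The work goes in short steps, Python scripts to look and compute and a tool call to move; the robot and the scene stay as the last step left them, time stands still between calls to the robot, and variables do not carry over. Pictures are saved under pics/ and viewed, and the job is handed in when it is done.

Besides the shell and the picture viewer there is one more tool, called after ">>>" in YAML: its name, and indented under it one key for each argument. apply_moves: Moves the arm, as the interface text tells. Its arguments: {"type":"object","properties":{"plan":{"type":"array"},"hand":{"type":"number"},"force":{"type":"number"}},"required":["plan"]}

```bash
ls; mkdir -p pics
cat > h.py <<'E'
import numpy as np, cv2
from plant import sensors, cams, order
def snap(n,tag=None):
    st=sensors.get_state()
    s=cams.snapshot(n)
    if tag: cv2.imwrite(f'pics/{tag}.png',s['image'][:,:,::-1])
    s['st']=st
    return s
E
python3 - <<'E'
from h import *
print(sensors.get_state())
for n in ['side','top','wrist']:
    s=snap(n,'a_'+n)
    print(n,{k:s[k] for k in s if k not in('image','range_z','st')})
E
```

```text
pics
{'t': 0.0, 'joint_pos': array([1.17072157e+00, 3.78082674e-01, 7.96317076e-02, 1.27441170e+00,
       8.29762679e-06, 1.46045857e+00]), 'dq': array([ 0.00085473, -0.00078873, -0.00062992, -0.00045061,  0.00117092,
        0.00112018]), 'joint_efforts': array([ 4.71152398e-04, -4.63606346e+01,  2.69873071e+01,  2.07598647e-02,
       -4.67747250e-04, -1.11478195e-05]), 'position': array([0.16403177, 0.55041877, 0.23035194]), 'ee_rot': array([ 0.69951213,  0.10137335,  0.69988666, -0.10278567]), 'wrist_force': array([0.09236552, 0.26575521, 0.15318555]), 'wrist_torque': array([-0.01998724, -0.02660484,  0.00972809]), 'width': 0.08527807171815416}
side {'fx': 382.0991041939092, 'fy': 382.0991041939092, 'cx': 320.85172405804525, 'cy': 201.6848512024871, 'R': array([[-0.99874741, -0.05000136,  0.00186188],
       [-0.030848  ,  0.58601982, -0.80970931],
       [ 0.03939547, -0.80875252, -0.58682822]]), 't': array([0.53927711, 0.10795852, 1.28648059])}
top {'fx': 471.6930367505165, 'fy': 471.6930367505165, 'cx': 317.02278187279666, 'cy': 202.922171055888, 'R': array([[ 0.01133744, -0.99969591, -0.02189872],
       [-0.99908613, -0.0104225 , -0.04145206],
       [ 0.04121121,  0.02234867, -0.99890048]]), 't': array([-5.99561044e-04,  5.49582893e-01,  1.46456188e+00])}
wrist {'fx': 286.20938745545686, 'fy': 286.20938745545686, 'cx': 316.52970295496925, 'cy': 203.5448864911343, 'hand_eye': array([[-7.78551827e-04, -2.66998823e-01,  9.63696541e-01,
        -1.42367336e-01],
       [ 9.99999589e-01, -6.56341683e-04,  6.26036334e-04,
        -2.41505573e-04],
       [ 4.65363245e-04,  9.63696632e-01,  2.66999224e-01,
        -6.81169034e-02],
       [ 0.00000000e+00,  0.00000000e+00,  0.00000000e+00,
         1.00000000e+00]])}
```

View pics/a_top.png

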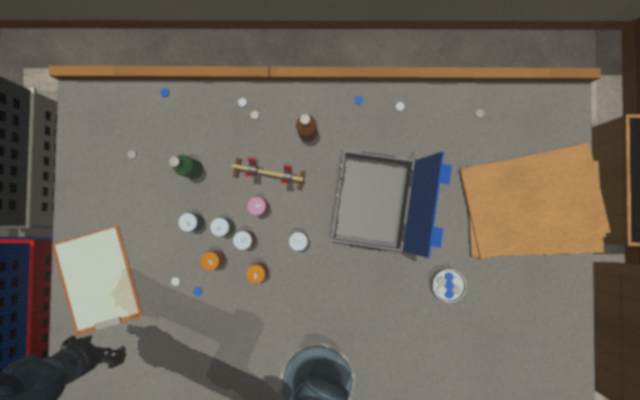

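View pics/a_side.png

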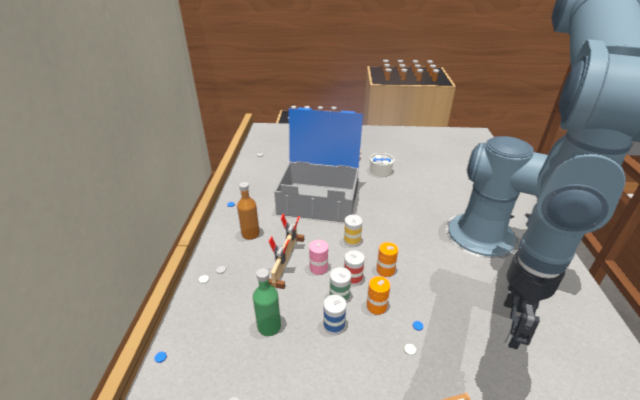

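The top view shows four bare-metal can tops at (190,222), (220,227), (243,240) and (298,241). The look-alikes are orange at (210,261) and (257,273), and pink at (257,206). The bin is at (372,200), its lid open to the right, and the divider with its clips runs along (268,173). The side view shows the bands as blue (335,313), green (340,285), red (354,267) and yellow (353,230). I don't see a black one, so I'll check that with close crops.

```bash
cat >> h.py <<'E'
def ray(s,uv):
    uv=np.atleast_2d(uv).astype(float)
    d=np.c_[(uv[:,0]-s['cx'])/s['fx'],(uv[:,1]-s['cy'])/s['fy'],np.ones(len(uv))]
    if 'R' in s:
        R=np.array(s['R']);t=np.array(s['t']); return -R.T@t, d@R
    from scipy.spatial.transform import Rotation as Ro
    H=np.array(s['hand_eye']); q=s['st']['ee_rot']
    T=Ro.from_quat([q[1],q[2],q[3],q[0]]).as_matrix()
    return T@H[:3,3]+s['st']['position'], d@(T@H[:3,:3]).T
def onz(s,uv,z):
    o,d=ray(s,uv); k=(z-o[2])/d[:,2]; return o+d*k[:,None]
def cloud(s):
    h,w=s['range_z'].shape; v,u=np.mgrid[:h,:w]
    o,d=ray(s,np.c_[u.ravel(),v.ravel()])
    return (o+d*s['range_z'].ravel()[:,None]).reshape(h,w,3)
E
python3 - <<'E'
from h import *
s=snap('top'); P=cloud(s); z=P[:,:,2]
# can tops by height
m=((z>0.082)&(z<0.1)&(s['range_z']>0)).astype(np.uint8)
n,l,st,c=cv2.connectedComponentsWithStats(m)
for i in range(1,n):
    if st[i,4]>60:
        p=P[l==i]; print(c[i].round(1),st[i],np.median(p,0).round(4), onz(s,c[i],.092)[0].round(4), np.median(s['image'][l==i],0))
for nm,pix in dict(br=(306,125),gr=(183,165),tub=(449,285)).items(): print(nm,P[pix[1],pix[0]].round(3))
im=s['image'][:,:,::-1]
cv2.imwrite('pics/b1.png',cv2.resize(im[130:290,140:320],None,fx=4,fy=3.6,interpolation=2))
cv2.imwrite('pics/b2.png',cv2.resize(im[140:270,310:470],None,fx=4.5,fy=4.5,interpolation=2))
s=snap('side');im=s['image'][:,:,::-1]
cv2.imwrite('pics/b3.png',cv2.resize(im[200:340,230:420],None,fx=4,fy=4,interpolation=2))
E
```

```text
[373.5 154.4] [361 151  25   7  64] [ 0.6919 -0.1643  0.0941] [ 0.6918 -0.1622  0.092 ] [107. 105. 100.]
[252.1 167.4] [248 161   9  13  79] [0.6493 0.1987 0.0864] [0.6502 0.198  0.092 ] [99. 84. 80.]
[287.1 174.4] [282 169  10  12  78] [0.6313 0.0935 0.0872] [0.63   0.0935 0.092 ] [97.5 83.  79.5]
[256.6 205.2] [248 196  19  19 275] [0.538  0.1818 0.0922] [0.5376 0.1827 0.092 ] [186. 143. 162.]
[188.1 221.4] [179 213  20  18 275] [0.4883 0.3857 0.092 ] [0.4873 0.386  0.092 ] [184. 191. 194.]
[219.9 226.1] [211 217  19  19 284] [0.4747 0.2905 0.0921] [0.4744 0.2907 0.092 ] [184. 190. 193.]
[242.7 239.5] [234 231  19  18 280] [0.4345 0.222  0.0921] [0.4355 0.2224 0.092 ] [184.  190.5 194. ]
[298.2 240.5] [289 232  19  19 273] [0.4336 0.0584 0.0923] [0.4346 0.0579 0.092 ] [184. 192. 196.]
[210.1 260.2] [201 251  19  19 285] [0.3737 0.3177 0.0923] [0.3734 0.3179 0.092 ] [184. 125.  49.]
[255.9 273. ] [247 264  19  19 286] [0.3378 0.1812 0.0921] [0.3377 0.1815 0.092 ] [185. 129.  51.]
[315.6 371.4] [295 366  43  19 101] [0.0588 0.0012 0.0915] [0.0548 0.0022 0.092 ] [45. 49. 50.]
br [0.764 0.036 0.163]
gr [0.648 0.386 0.154]
tub [ 0.306 -0.393  0.059]
```

View pics/b1.png

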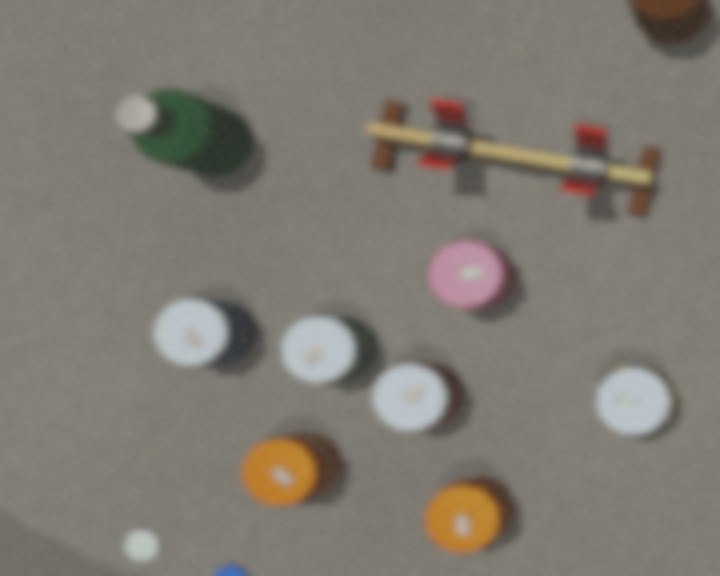

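View pics/b3.png

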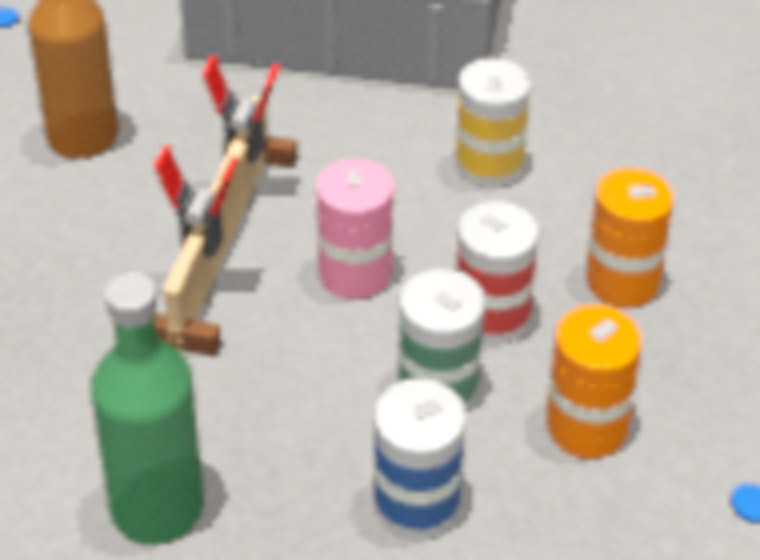

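View pics/b2.png

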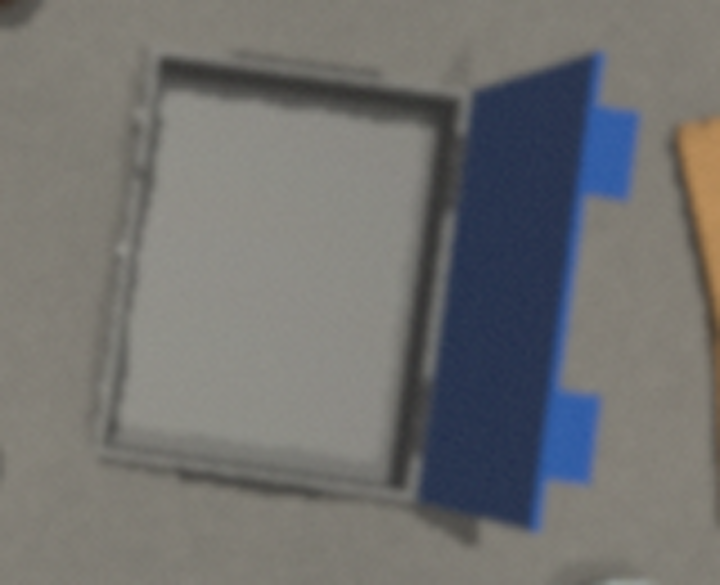

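Run:
```python
from h import *
s=snap('top'); P=cloud(s); z=P[:,:,2]
# bin floor + inner region
c=onz(s,[(344.9,153.3),(413.3,161.6),(402,250),(332.9,242.2)],.1)
print(c.round(4), c.mean(0).round(4)); 
for i in range(4): d=c[(i+1)%4]-c[i]; print(np.linalg.norm(d[:2]).round(4), np.degrees(np.arctan2(d[1],d[0])).round(2))
# floor rect
m=((z<0.02)&(z>-.02)); m[:,:338]=0
hsv=cv2.cvtColor(s['image'],cv2.COLOR_RGB2HSV)
for nm,(a,b) in dict(ear=(.118,.14),rim=(.09,.112)).items():
    q=(z>a)&(z<b)&(P[:,:,1]<-.02)&(P[:,:,1]>-.4)&(P[:,:,0]>.35)
    n,l,st,ce=cv2.connectedComponentsWithStats(q.astype(np.uint8))
    for i in range(1,n):
        if st[i,4]>8: p=P[l==i]; print(nm,ce[i].round(1),st[i,4],p.min(0).round(3),p.max(0).round(3),np.median(p,0).round(4))
# lid tabs
# side view
s2=snap('side'); P2=cloud(s2)
np.savez('pc.npz',top=P,side=P2)
for nm,(a,b) in dict(ear=(.122,.138),clip=(.07,.14)).items():
    q=(P2[:,:,2]>a)&(P2[:,:,2]<b)&(P2[:,:,1]<(-.02 if nm=='ear' else .3))&(P2[:,:,1]>-.35)&(P2[:,:,0]>.35 if nm=='ear' else P2[:,:,0]>.58)&(P2[:,:,0]<.85)
    n,l,st,ce=cv2.connectedComponentsWithStats(q.astype(np.uint8))
    for i in range(1,n):
        if st[i,4]>8: p=P2[l==i]; print(nm,ce[i].round(1),st[i,4],p.min(0).round(3),p.max(0).round(3),np.median(p,0).round(4))
im=s2['image'][:,:,::-1]
cv2.imwrite('pics/c1.png',cv2.resize(im[100:230,260:380],None,fx=5,fy=4.5,interpolation=2))
```

```text
[[ 0.6933 -0.0772  0.1   ]
 [ 0.6704 -0.2782  0.1   ]
 [ 0.411  -0.2461  0.1   ]
 [ 0.4313 -0.0444  0.1   ]] [ 0.5515 -0.1615  0.1   ]
0.2023 -96.5
0.2613 172.95
0.2027 84.27
0.264 -7.13
ear [342.3 166.6] 38 [ 0.621 -0.074  0.122] [ 0.678 -0.063  0.135] [ 0.6504 -0.0682  0.1303]
ear [411.6 204.8] 244 [ 0.409 -0.288  0.118] [ 0.676 -0.248  0.14 ] [ 0.5443 -0.2684  0.1294]
ear [334.4 221.3] 37 [ 0.465 -0.052  0.121] [ 0.519 -0.044  0.138] [ 0.4932 -0.0469  0.1307]
rim [389.2 200.4] 636 [ 0.411 -0.284  0.09 ] [ 0.703 -0.039  0.112] [ 0.5515 -0.248   0.1012]
rim [338.2 194.3] 59 [ 0.523 -0.066  0.093] [ 0.62  -0.05   0.107] [ 0.5729 -0.0581  0.1006]
ear [323.2 156.8] 285 [ 0.413 -0.287  0.122] [ 0.677 -0.243  0.138] [ 0.5416 -0.2653  0.1305]
ear [288.6 186. ] 54 [ 0.623 -0.073  0.122] [ 0.683 -0.056  0.132] [ 0.651  -0.0641  0.1276]
ear [335.4 190.8] 52 [ 0.465 -0.051  0.123] [ 0.522 -0.036  0.132] [ 0.4938 -0.0435  0.1282]
clip [294.3 177.1] 982 [ 0.58  -0.287  0.07 ] [ 0.707 -0.051  0.14 ] [ 0.6457 -0.1858  0.0987]
clip [246.8 211.9] 389 [0.746 0.029 0.07 ] [0.807 0.077 0.14 ] [0.7692 0.0641 0.1105]
clip [288.2 224.1] 158 [0.604 0.081 0.071] [0.659 0.115 0.126] [0.6389 0.1029 0.0933]
clip [276.8 247.3] 188 [0.622 0.187 0.07 ] [0.679 0.22  0.125] [0.6594 0.2075 0.0929]
```

View pics/c1.png

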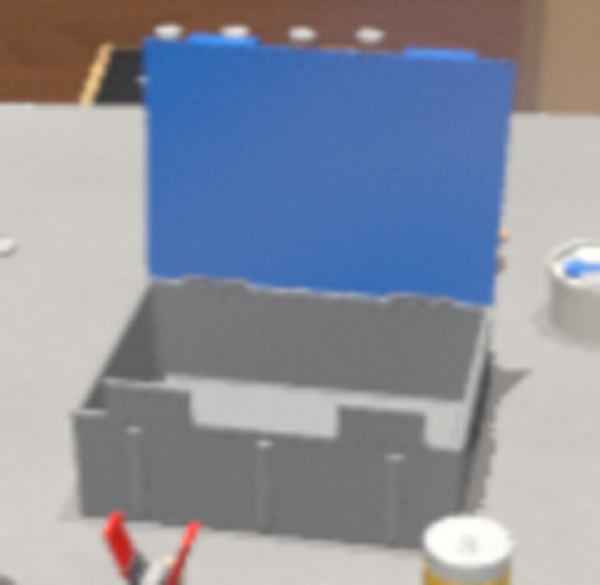

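```bash
cat >> h.py <<'E'
from scipy.spatial.transform import Rotation as Ro
def Rt(st=None):
    q=(st or sensors.get_state())['ee_rot']; return Ro.from_quat([q[1],q[2],q[3],q[0]]).as_matrix()
def go(p,yaw=None,st=None,half=0):
    """dp (cm), twist (5deg) to bring TCP to p with jaw axis at yaw deg (mod 180)"""
    st=st or sensors.get_state(); T=Rt(st)
    dp=T.T@(np.array(p)-st['position'])*100
    cur=np.degrees(np.arctan2(T[1,1],T[0,1])); tw=0
    if yaw is not None:
        d=(yaw-cur+90)%180-90+half*180; tw=-d/5  # tool x down => +twist turns clockwise seen from above
    print('pos',st['position'].round(4),'jawyaw',cur.round(1),'w',round(st['width'],4),'t',round(st['t'],2),'j6',st['joint_pos'][5].round(2),'down',T[:,0].round(3),'F',st['wrist_force'].round(1))
    print('dp',dp.round(2),'twist',round(tw,2))
E
python3 - <<'E'
from h import *
go([.434,.058,.24],0)
go([.488,.386,.24],0)
E
```

```text
pos [0.1643 0.5509 0.2311] jawyaw 73.4 w 0.0852 t 0.35 j6 1.46 down [-0. -0. -1.] F [-0.2  0.3 -0.9]
dp [ -0.88 -39.53  39.93] twist 14.68
pos [0.1643 0.5509 0.2311] jawyaw 73.4 w 0.0852 t 0.35 j6 1.46 down [-0. -0. -1.] F [-0.2  0.3 -0.9]
dp [-0.89 -6.55 35.74] twist 14.68
```

>>> apply_moves:
  plan:
    - {"dp": [-0.9,-6.5,35.7],"twist": 12}
    - {"dp": [-0.9,-6.5,35.7],"twist": 12}
    - {"dp": [-0.9,-6.5,35.7],"twist": 12}
    - {"dp": [-0.9,-6.5,35.7],"twist": 12}
    - {"dp": [-0.9,-6.5,35.7],"twist": 12}
    - {"dp": [-0.9,-6.5,35.7],"twist": 12}
    - {"dp": [-0.9,-6.5,35.7],"twist": 12}
    - {"dp": [-0.9,-6.5,35.7],"twist": 12}
  hand: 1
  force: 20

```text
t: 1.02
position: [0.4631, 0.3989, 0.2398]
ee_rot: [0.564, 0.427, 0.564, -0.427]
wrist_force: [0.3, 0.8, 0.9]
width: 0.085
```

Run:
```python
from h import *
print(sensors.get_state()['joint_pos'].round(2))
go([.488,.386,.24],0)
s=snap('wrist','d_w')
```

```text
[0.61 0.45 0.22 1.33 0.   1.9 ]
pos [0.4631 0.3989 0.2398] jawyaw 15.7 w 0.085 t 1.02 j6 1.9 down [ 0.  0. -1.] F [0.3 0.8 0.9]
dp [-0.02  2.05  1.92] twist 3.15
```

View pics/d_w.png

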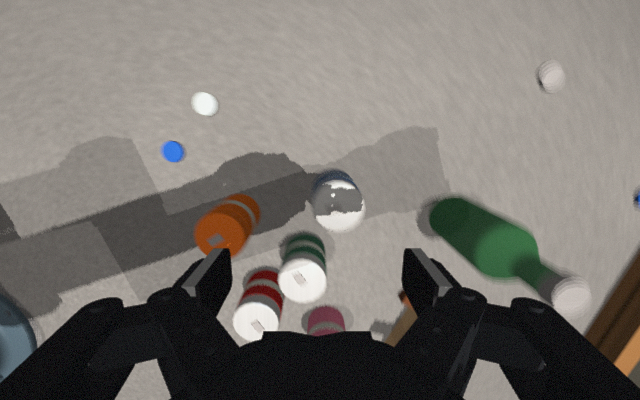

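The wrist view shows the blue can at (338,205), ahead of the fingers, with green at (303,275), red at (258,315) and the green bottle well to the right at (490,245). The grasp is clear.

>>> apply_moves:
  plan:
    - {"dp": [0,2.05,1.9],"twist": 3.1}
    - {"dp": [0,2.05,1.9],"twist": 3.1}
    - {"dp": [0,2.05,1.9],"twist": 3.1}
    - {"dp": [19.8,2.05,1.9],"twist": 3.1}
    - {"dp": [19.8,2.05,1.9],"twist": 3.1}
    - {"dp": [19.8,2.05,1.9],"twist": 3.1}
    - {"dp": [19.8,2.05,1.9],"twist": 3.1}
    - {"dp": [19.8,2.05,1.9],"twist": 3.1}

```text
t: 1.73
position: [0.4837, 0.3873, 0.0384]
ee_rot: [0.503, 0.495, 0.504, -0.497]
wrist_force: [-0.3, 0.6, -0.0]
width: 0.0853
```

>>> apply_moves:
  plan:
    - {"dp": [0,0,0],"twist": 0}
    - {"dp": [0,0,0],"twist": 0}
    - {"dp": [0,0,0],"twist": 0}
    - {"dp": [0,0,0],"twist": 0}
    - {"dp": [0,0,0],"twist": 0}
    - {"dp": [0,0,0],"twist": 0}
  hand: -1
  force: 20

```text
t: 2.23
position: [0.4879, 0.3887, 0.0439]
ee_rot: [0.503, 0.499, 0.502, -0.496]
wrist_force: [0.2, 0.9, 0.3]
width: 0.0558
```

Run:
```python
from h import *
O=np.array([.555,-.160]); a=np.radians(-7.4); X=np.array([np.cos(a),np.sin(a)]);Y=np.array([-X[1],X[0]])
p=O+.06*X-.04*Y; print(p)
go([p[0],p[1],.24],-7)
s=snap('side','e_s')
```

```text
[ 0.60934845 -0.20739458]
pos [0.4879 0.3887 0.0439] jawyaw 0.6 w 0.0558 t 2.23 j6 2.13 down [ 0.004  0.002 -1.   ] F [0.2 0.9 0.3]
dp [-19.7   11.57  59.69] twist 1.52
```

View pics/e_s.png

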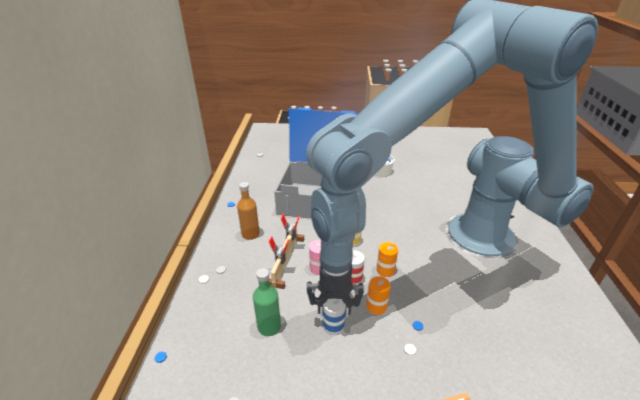

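Gripped at 55.8 mm. Next I lift it and carry it to the far hinge-side corner of the bin.

>>> apply_moves:
  plan:
    - {"dp": [-19.7,0,0],"twist": 0}
    - {"dp": [-19.7,0,0],"twist": 0}
    - {"dp": [-19.7,0,0],"twist": 0}
    - {"dp": [-19.7,0,0],"twist": 0}
    - {"dp": [-19.7,0,0],"twist": 0}
    - {"dp": [-19.7,11.6,59.7],"twist": 1.5}
    - {"dp": [-19.7,11.6,59.7],"twist": 1.5}
    - {"dp": [-19.7,11.6,59.7],"twist": 1.5}

```text
t: 2.95
position: [0.5124, 0.2647, 0.2405]
ee_rot: [0.47, 0.53, 0.469, -0.527]
wrist_force: [0.6, -0.0, -1.2]
width: 0.0558
```

Run:
```python
from h import *
go([.609,-.207,.24],-7.4)
```

```text
pos [0.5124 0.2647 0.2405] jawyaw -6.8 w 0.0558 t 2.95 j6 2.06 down [ 0.004  0.001 -1.   ] F [ 0.6 -0.  -1.2]
dp [2.000e-02 1.517e+01 4.570e+01] twist 0.12
```

>>> apply_moves:
  plan:
    - {"dp": [0,15.2,45.7],"twist": 0}
    - {"dp": [0,15.2,45.7],"twist": 0}
    - {"dp": [0,15.2,45.7],"twist": 0}
    - {"dp": [0,15.2,45.7],"twist": 0}
    - {"dp": [0,15.2,45.7],"twist": 0}
    - {"dp": [0,15.2,45.7],"twist": 0}
    - {"dp": [0,15.2,45.7],"twist": 0}
    - {"dp": [0,15.2,45.7],"twist": 0}

```text
t: 3.62
position: [0.5781, -0.0636, 0.2395]
ee_rot: [0.469, 0.53, 0.469, -0.529]
wrist_force: [1.0, 0.2, -0.7]
width: 0.0555
```

Run:
```python
from h import *
go([.609,-.207,.24],-7.4)
s=snap('wrist','f_w'); s=snap('top','f_t')
```

```text
pos [ 0.5781 -0.0636  0.2395] jawyaw -6.9 w 0.0555 t 3.62 j6 1.47 down [ 0.001 -0.    -1.   ] F [ 1.   0.2 -0.7]
dp [-0.05  4.79 13.86] twist 0.1
```

View pics/f_w.png

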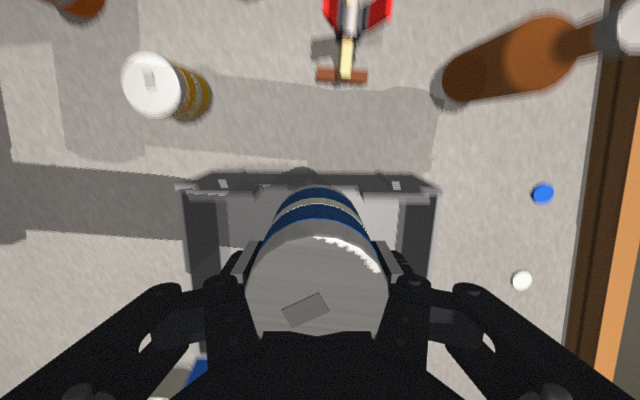

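View pics/f_t.png

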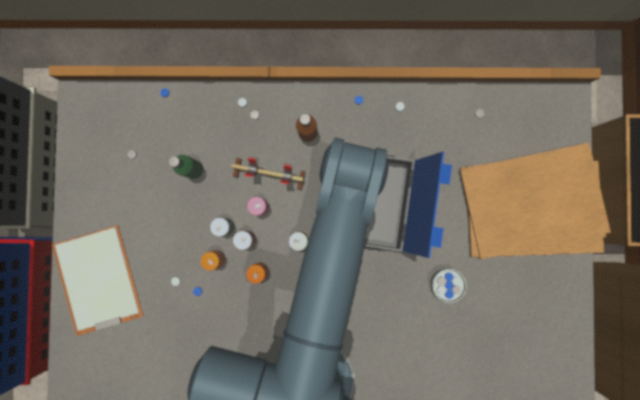

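>>> apply_moves:
  plan:
    - {"dp": [0,4.8,13.6],"twist": 0}
    - {"dp": [0,4.8,13.6],"twist": 0}
    - {"dp": [0,4.8,13.6],"twist": 0}
    - {"dp": [0,4.8,13.6],"twist": 0}
    - {"dp": [17,4.8,13.6],"twist": 0}
    - {"dp": [17,4.8,13.6],"twist": 0}
    - {"dp": [17,4.8,13.6],"twist": 0}
    - {"dp": [17,4.8,13.6],"twist": 0}

```text
t: 4.38
position: [0.6098, -0.2021, 0.0712]
ee_rot: [0.47, 0.53, 0.468, -0.529]
wrist_force: [0.0, -0.4, -0.6]
width: 0.0552
```

>>> apply_moves:
  plan:
    - {"dp": [0,0,0],"twist": 0}
    - {"dp": [0.8,0,0],"twist": 0}
    - {"dp": [0.8,0,0],"twist": 0}
    - {"dp": [0.8,0,0],"twist": 0}

```text
t: 4.72
position: [0.6116, -0.203, 0.067]
ee_rot: [0.471, 0.53, 0.467, -0.528]
wrist_force: [-0.1, 0.6, 0.3]
width: 0.0557
```

Run:
```python
from h import *
go([.609,-.207,.24],-7.4)
s=snap('side','g_s')
cv2.imwrite('pics/g_s2.png',cv2.resize(s['image'][80:240,220:420,::-1],None,fx=4,fy=3.7))
```

```text
pos [ 0.6116 -0.203   0.067 ] jawyaw -6.9 w 0.0557 t 4.72 j6 1.27 down [ 0.005 -0.002 -1.   ] F [-0.1  0.6  0.3]
dp [-17.3   -0.12   0.46] twist 0.1
```

View pics/g_s2.png

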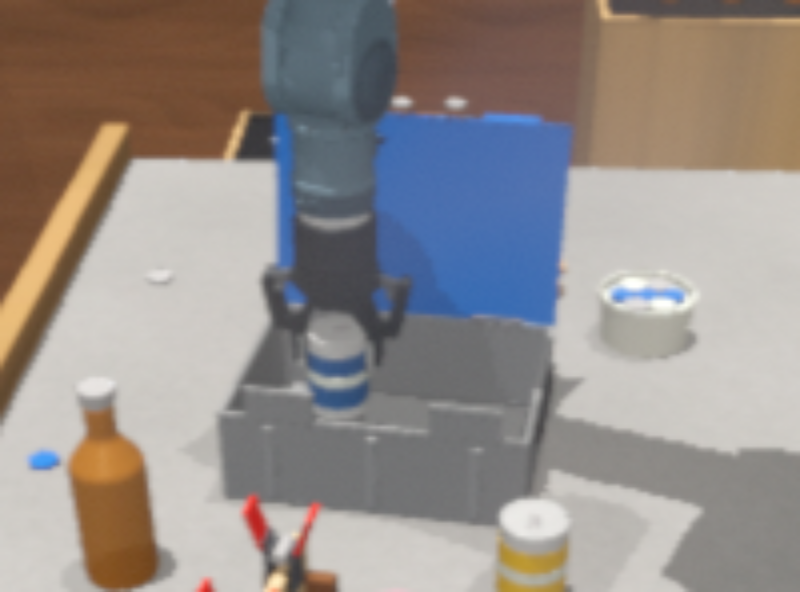

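The blue can hangs inside the bin, its bottom about 18 mm above the floor. I'll lower it, release and retreat.

>>> apply_moves:
  plan:
    - {"dp": [1.2,0,0],"twist": 0}
    - {"dp": [1.2,0,0],"twist": 0}
    - {"dp": [1.2,0,0],"twist": 0}

```text
t: 5.02
position: [0.6102, -0.2025, 0.0536]
ee_rot: [0.47, 0.529, 0.468, -0.529]
wrist_force: [-0.7, 0.3, -0.1]
width: 0.0556
```

>>> apply_moves:
  plan:
    - {"dp": [0,0,0],"twist": 0}
    - {"dp": [0,0,0],"twist": 0}
    - {"dp": [0,0,0],"twist": 0}
    - {"dp": [-18,0,0],"twist": 0}
    - {"dp": [-18,0,0],"twist": 0}
    - {"dp": [-18,0,0],"twist": 0}
    - {"dp": [-18,0,0],"twist": 0}
    - {"dp": [-18,0,0],"twist": 0}
  hand: 0.6

```text
t: 5.68
position: [0.6117, -0.2033, 0.24]
ee_rot: [0.473, 0.531, 0.465, -0.528]
wrist_force: [1.1, -0.2, 1.5]
width: 0.0681
```

Run:
```python
from h import *
go([.434,.058,.24],0)
s=snap('wrist','h_w')
```

```text
pos [ 0.6117 -0.2033  0.24  ] jawyaw -6.9 w 0.0681 t 5.68 j6 1.27 down [ 0.01  -0.004 -1.   ] F [ 1.1 -0.2  1.5]
dp [ -0.29 -20.78 -23.81] twist -1.38
```

View pics/h_w.png

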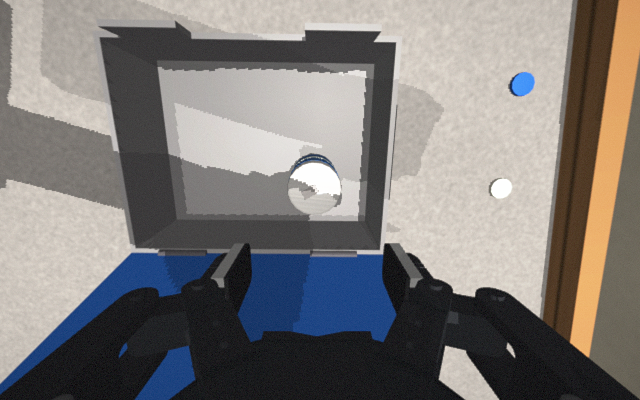

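The wrist view shows the bin's rim corners at about (101,38), (396,43), (380,250) and (133,248). The blue can stands at (315,187). I'll refine the bin pose from these.

Run:
```python
from h import *
s=snap('wrist'); P=cloud(s)
c=onz(s,[(101,39),(396,43),(380,250),(133,248)],.1)
print(c.round(4),c.mean(0).round(4))
for i in range(4): d=c[(i+1)%4]-c[i]; print(np.linalg.norm(d[:2]).round(4), np.degrees(np.arctan2(d[1],d[0])).round(2))
im=s['image'][:,:,::-1]
q=(P[:,:,2]>.12)&(P[:,:,2]<.14)
n,l,st,ce=cv2.connectedComponentsWithStats(q.astype(np.uint8))
for i in range(1,n):
    if st[i,4]>40: p=P[l==i]; print(ce[i].round(1),st[i],np.median(p,0).round(4),p.min(0).round(3),p.max(0).round(3))
q=(P[:,:,2]>.096)&(P[:,:,2]<.106)
pts=P[q]; print(len(pts))
cv2.imwrite('pics/i.png',cv2.resize(im[0:100,80:420],None,fx=2.3,fy=4,interpolation=2))
```

```text
[[ 0.4428 -0.0429  0.1   ]
 [ 0.7001 -0.0765  0.1   ]
 [ 0.6737 -0.275   0.1   ]
 [ 0.4126 -0.2394  0.1   ]] [ 0.5573 -0.1585  0.1   ]
0.2594 -7.45
0.2002 -97.57
0.2635 172.25
0.1988 81.26
[138.2  24.7] [ 96  19  85  13 893] [ 0.4919 -0.0459  0.1293] [ 0.46  -0.052  0.12 ] [ 0.521 -0.039  0.132]
[341.3  28.5] [304  23  76  12 830] [ 0.6492 -0.0672  0.1294] [ 0.62  -0.073  0.12 ] [ 0.679 -0.06   0.132]
[159.  270.3] [ 107  263  104   15 1223] [ 0.4525 -0.2542  0.1303] [ 0.408 -0.262  0.12 ] [ 0.499 -0.247  0.14 ]
[316.4 271.1] [ 252  264  130   15 1708] [ 0.6044 -0.2746  0.1303] [ 0.54  -0.285  0.12 ] [ 0.67  -0.264  0.14 ]
8408
```

View pics/i.png

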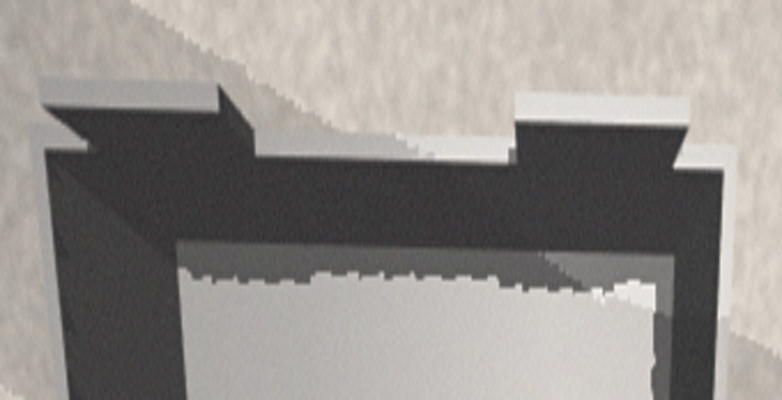

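Bin: centre (0.557, -0.158), yaw -7.7°. The inner rectangle measures 260 x 200 mm as given, and the ear tops agree. Next is the yellow can.

>>> apply_moves:
  plan:
    - {"dp": [0,-20.8,-23.8],"twist": -1.4}
    - {"dp": [0,-20.8,-23.8],"twist": -1.4}
    - {"dp": [0,-20.8,-23.8],"twist": -1.4}
    - {"dp": [0,-20.8,-23.8],"twist": -1.4}
    - {"dp": [0,-20.8,-23.8],"twist": -1.4}
    - {"dp": [0,-20.8,-23.8],"twist": -1.4}
    - {"dp": [0,-20.8,-23.8],"twist": -1.4}
    - {"dp": [0,-20.8,-23.8],"twist": -1.4}
  hand: 1

```text
t: 6.45
position: [0.4273, 0.0615, 0.2303]
ee_rot: [0.5, 0.498, 0.502, -0.5]
wrist_force: [0.0, -0.7, -0.5]
width: 0.0855
```

Run:
```python
from h import *
s=snap('top','j_t'); P=cloud(s); z=P[:,:,2]
m=((z>0.082)&(z<0.1)&(s['range_z']>0)).astype(np.uint8)
n,l,st,c=cv2.connectedComponentsWithStats(m)
for i in range(1,n):
    if st[i,4]>60:
        p=P[l==i]; print(c[i].round(1),st[i,4], onz(s,c[i],.092)[0].round(4), np.median(s['image'][l==i],0))
go([.434,.058,.042],0)
```

```text
[252.  167.4] 68 [0.6502 0.1982 0.092 ] [96.  77.5 73.5]
[287.2 174.3] 75 [0.6304 0.0932 0.092 ] [99. 81. 79.]
[387.1 182.1] 228 [ 0.6098 -0.2028  0.092 ] [187. 194. 197.]
[256.6 205.1] 276 [0.5378 0.1828 0.092 ] [189. 146. 165.]
[219.9 226.1] 286 [0.4744 0.2908 0.092 ] [187.5 194.  197. ]
[240.2 238.6] 190 [0.4382 0.2299 0.092 ] [187.  194.  196.5]
[367.4 245.4] 78 [ 0.4228 -0.1459  0.092 ] [106. 105. 101.]
[210.1 260.2] 285 [0.3734 0.318  0.092 ] [188. 128.  50.]
[319.1 369.9] 90 [ 0.0592 -0.008   0.092 ] [42. 47. 49.]
pos [0.4254 0.0636 0.2304] jawyaw 0.4 w 0.0852 t 6.5 j6 1.56 down [-0.006  0.003 -1.   ] F [-4.1  1.3 -0.5]
dp [18.83  0.96  0.63] twist 0.07
```

Run:
```python
from h import *
s=snap('wrist','k_w'); P=cloud(s); z=P[:,:,2]
m=((z>0.086)&(z<0.098)&(s['range_z']>0)).astype(np.uint8)
n,l,st,c=cv2.connectedComponentsWithStats(m)
for i in range(1,n):
    if st[i,4]>200: print(c[i].round(1),st[i],onz(s,c[i],.092)[0].round(4),np.median(s['image'][l==i],0))
go([.434,.058,.042],0)
```

```text
[329.4  20.6] [ 298    0   64   49 2545] [0.4343 0.2184 0.092 ] [242. 245. 249.]
[220.3  61.6] [ 190   28   62   68 3240] [0.337  0.1855 0.092 ] [243. 162.  55.]
[441.8  61.3] [ 410   28   64   68 3310] [0.5353 0.1867 0.092 ] [243. 179. 211.]
[586.7  46.7] [573  30  31  33 551] [0.6614 0.199  0.092 ] [92. 36. 37.]
[539.2 164.9] [527 153  25  26 387] [0.6415 0.0948 0.092 ] [110.  40.  42.]
[325.7 195.5] [ 299  169   54   54 2254] [0.4333 0.0625 0.092 ] [166. 162. 158.]
[629.8 220. ] [619 196  21  50 514] [0.746  0.0388 0.092 ] [69. 43. 23.]
[360.  289.7] [318 280  88  56 517] [ 0.4728 -0.0446  0.092 ] [59. 59. 59.]
[474.5 391.5] [463 380  25  20 344] [ 0.6206 -0.1851  0.092 ] [233. 230. 225.]
pos [0.4276 0.0615 0.2306] jawyaw 0.4 w 0.0854 t 6.55 j6 1.56 down [-0.004  0.001 -1.   ] F [-0.1 -0.9 -0.2]
dp [18.86  0.71  0.37] twist 0.07
```

View pics/k_w.png

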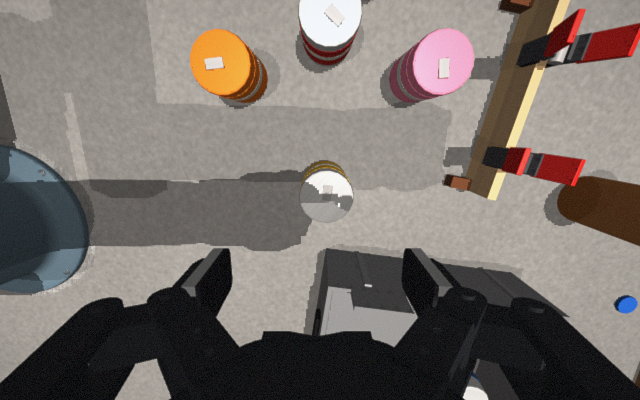

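The yellow can sits at (325,195), still in place. Descend and grip.

>>> apply_moves:
  plan:
    - {"dp": [0,0.6,0.2],"twist": 0}
    - {"dp": [18.7,0.6,0.2],"twist": 0}
    - {"dp": [18.7,0.6,0.2],"twist": 0}
    - {"dp": [18.7,0.6,0.2],"twist": 0}
    - {"dp": [18.7,0.6,0.2],"twist": 0}
    - {"dp": [18.7,0.6,0.2],"twist": 0}
    - {"dp": [18.7,0.6,0.2],"twist": 0}

```text
t: 7.13
position: [0.4334, 0.0557, 0.0397]
ee_rot: [-0.497, -0.498, -0.502, 0.503]
wrist_force: [-0.8, -0.7, 0.4]
width: 0.0854
```

>>> apply_moves:
  plan:
    - {"dp": [0,0,0],"twist": 0}
    - {"dp": [0,0,0],"twist": 0}
    - {"dp": [0,0,0],"twist": 0}
    - {"dp": [0,0,0],"twist": 0}
    - {"dp": [0,0,0],"twist": 0}
    - {"dp": [0,0,0],"twist": 0}
  hand: -1

```text
t: 7.63
position: [0.4396, 0.0568, 0.0466]
ee_rot: [0.502, 0.501, 0.499, -0.499]
wrist_force: [1.2, 0.1, 7.4]
width: 0.0557
```

```bash
cat >> h.py <<'E'
O=np.array([.557,-.158]); _a=np.radians(-7.7); BX=np.array([np.cos(_a),np.sin(_a)]);BY=np.array([-BX[1],BX[0]])
def b(x,y,z): return [*(O+x*BX+y*BY),z]
E
python3 - <<'E'
from h import *
print(b(-.065,-.045,.24))
go(b(-.065,-.045,.24),-7.7)
E
```

```text
[np.float64(0.48655671367471254), np.float64(-0.19388514193497866), 0.24]
pos [0.4396 0.0568 0.0466] jawyaw 0.1 w 0.0557 t 7.63 j6 1.55 down [ 0.005 -0.    -1.   ] F [1.2 0.1 7.4]
dp [-19.3    4.74  25.09] twist 1.56
```

>>> apply_moves:
  plan:
    - {"dp": [-19.3,0,0],"twist": 0}
    - {"dp": [-19.3,0,0],"twist": 0}
    - {"dp": [-19.3,0,0],"twist": 0}
    - {"dp": [-19.3,0,0],"twist": 0}
    - {"dp": [-19.3,0,0],"twist": 0}
    - {"dp": [-19.3,4.7,25],"twist": 1.5}
    - {"dp": [-19.3,4.7,25],"twist": 1.5}
    - {"dp": [-19.3,4.7,25],"twist": 1.5}

```text
t: 8.3
position: [0.4615, -0.0666, 0.2396]
ee_rot: [0.468, 0.531, 0.466, -0.53]
wrist_force: [0.7, 0.5, -0.0]
width: 0.0552
```

Run:
```python
from h import *
go(b(-.065,-.045,.24),-7.7)
```

```text
pos [ 0.4615 -0.0666  0.2396] jawyaw -7.2 w 0.0552 t 8.3 j6 1.42 down [ 0.003 -0.001 -1.   ] F [ 0.7  0.5 -0. ]
dp [-0.03  4.1  12.31] twist 0.09
```

>>> apply_moves:
  plan:
    - {"dp": [0,4.1,12.2],"twist": 0}
    - {"dp": [0,4.1,12.2],"twist": 0}
    - {"dp": [0,4.1,12.2],"twist": 0}
    - {"dp": [0,4.1,12.2],"twist": 0}
    - {"dp": [18,4.1,12.2],"twist": 0}
    - {"dp": [18,4.1,12.2],"twist": 0}
    - {"dp": [18,4.1,12.2],"twist": 0}
    - {"dp": [18,4.1,12.2],"twist": 0}

```text
t: 8.97
position: [0.4858, -0.1919, 0.0703]
ee_rot: [0.467, 0.532, 0.466, -0.531]
wrist_force: [0.6, -0.0, -0.8]
width: 0.0554
```

>>> apply_moves:
  plan:
    - {"dp": [0,0,0],"twist": 0}
    - {"dp": [0,0,0],"twist": 0}
    - {"dp": [0,0,0],"twist": 0}

```text
t: 9.22
position: [0.4868, -0.1924, 0.0733]
ee_rot: [0.468, 0.531, 0.466, -0.531]
wrist_force: [-0.4, 0.5, 0.9]
width: 0.0553
```

Run:
```python
from h import *
go(b(-.065,-.045,.055),-7.7)
```

```text
pos [ 0.4868 -0.1924  0.0733] jawyaw -7.4 w 0.0553 t 9.22 j6 1.2 down [ 0.002 -0.001 -1.   ] F [-0.4  0.5  0.9]
dp [ 1.83 -0.01  0.15] twist 0.06
```

>>> apply_moves:
  plan:
    - {"dp": [1.7,0,0],"twist": 0}
    - {"dp": [1.7,0,0],"twist": 0}
    - {"dp": [1.7,0,0],"twist": 0}

```text
t: 9.47
position: [0.4871, -0.1927, 0.0566]
ee_rot: [0.468, 0.532, 0.466, -0.531]
wrist_force: [-0.5, 0.4, 0.9]
width: 0.0554
```

>>> apply_moves:
  plan:
    - {"dp": [0,0,0],"twist": 0}
    - {"dp": [0,0,0],"twist": 0}
    - {"dp": [0,0,0],"twist": 0}
    - {"dp": [-18,0,0],"twist": 0}
    - {"dp": [-18,0,0],"twist": 0}
    - {"dp": [-18,0,0],"twist": 0}
    - {"dp": [-18,0,0],"twist": 0}
    - {"dp": [-18,0,0],"twist": 0}
  hand: 0.6

```text
t: 10.13
position: [0.4882, -0.1934, 0.2416]
ee_rot: [0.47, 0.533, 0.463, -0.53]
wrist_force: [0.7, -0.3, -0.1]
width: 0.0686
```

Run:
```python
from h import *
go([.474,.2905,.24],-30)
s=snap('wrist','l_w')
```

```text
pos [ 0.4882 -0.1934  0.2416] jawyaw -7.4 w 0.0686 t 10.13 j6 1.2 down [ 0.009 -0.005 -1.   ] F [ 0.7 -0.3 -0.1]
dp [ -0.09  -7.64 -47.81] twist 4.52
```

View pics/l_w.png

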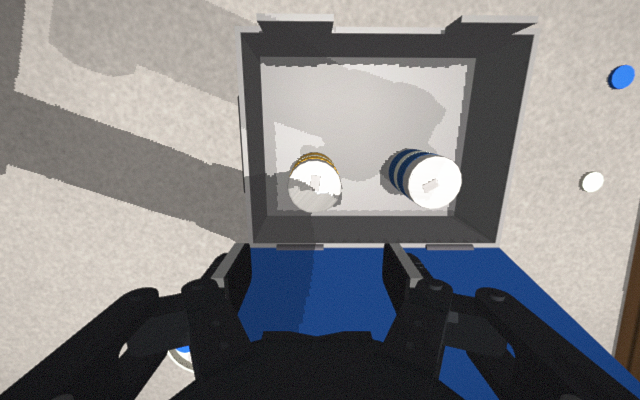

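Both cans are standing in the bin, yellow at (315,185) and blue at (433,180). Next is green.

>>> apply_moves:
  plan:
    - {"dp": [0,-7.6,-47.8],"twist": 4.5}
    - {"dp": [0,-7.6,-47.8],"twist": 4.5}
    - {"dp": [0,-7.6,-47.8],"twist": 4.5}
    - {"dp": [0,-7.6,-47.8],"twist": 4.5}
    - {"dp": [0,-7.6,-47.8],"twist": 4.5}
    - {"dp": [0,-7.6,-47.8],"twist": 4.5}
    - {"dp": [0,-7.6,-47.8],"twist": 4.5}
    - {"dp": [0,-7.6,-47.8],"twist": 4.5}
  hand: 1

```text
t: 10.85
position: [0.4759, 0.1321, 0.2342]
ee_rot: [0.354, 0.612, 0.354, -0.612]
wrist_force: [0.9, -0.2, -0.7]
width: 0.0854
```

Run:
```python
from h import *
go([.474,.2905,.24],-30)
```

```text
pos [0.4759 0.1321 0.2342] jawyaw -29.9 w 0.0854 t 10.85 j6 2.24 down [ 0.  0. -1.] F [ 0.9 -0.2 -0.7]
dp [ -0.58  -8.06 -13.64] twist 0.02
```

>>> apply_moves:
  plan:
    - {"dp": [-0.6,-8.1,-13.6],"twist": 0}
    - {"dp": [-0.6,-8.1,-13.6],"twist": 0}
    - {"dp": [-0.6,-8.1,-13.6],"twist": 0}
    - {"dp": [-0.6,-8.1,-13.6],"twist": 0}
    - {"dp": [-0.6,-8.1,-13.6],"twist": 0}
    - {"dp": [-0.6,-8.1,-13.6],"twist": 0}

```text
t: 11.35
position: [0.4737, 0.2898, 0.2398]
ee_rot: [-0.355, -0.611, -0.355, 0.612]
wrist_force: [-0.4, -0.1, -1.1]
width: 0.0855
```

Run:
```python
from h import *
s=snap('wrist','m_w'); P=cloud(s); z=P[:,:,2]
m=((z>0.086)&(z<0.098)&(s['range_z']>0)).astype(np.uint8)
n,l,st,c=cv2.connectedComponentsWithStats(m)
for i in range(1,n):
    if st[i,4]>200: print(c[i].round(1),st[i],onz(s,c[i],.092)[0].round(4),np.median(s['image'][l==i],0))
go([.474,.2905,.042],-30)
```

```text
[416.9  16.1] [399   0  52  27 296] [0.6302 0.3848 0.092 ] [25. 47. 30.]
[314.  185.8] [ 288  160   53   53 2175] [0.4739 0.2966 0.092 ] [226. 223. 217.]
[519.5 176.2] [511 165  19  24 320] [0.6617 0.2009 0.092 ] [102.   33.   35.5]
[219.7 210.3] [ 194  185   53   51 2071] [0.374  0.3232 0.092 ] [238. 149.  47.]
[412.5 237.7] [ 388  218   51   46 1526] [0.5382 0.1935 0.092 ] [238. 162. 194.]
[314.6 254.8] [ 290  232   50   47 1817] [0.4357 0.2287 0.092 ] [110. 107. 105.]
[636.1 255. ] [631 238   9  34 201] [0.7445 0.0522 0.092 ] [61. 39. 19.]
[533.6 264.9] [525 255  18  22 253] [0.6421 0.0967 0.092 ] [99. 31. 33.]
[259.5 317.9] [ 237  298   47   42 1393] [0.3386 0.1904 0.092 ] [134.  65.  20.]
[615.8 353.2] [602 347  30  14 218] [ 0.6916 -0.0695  0.092 ] [48. 49. 48.]
[488.3 391.3] [463 381  50  19 432] [ 0.5342 -0.048   0.092 ] [50. 50. 49.]
pos [0.4738 0.2885 0.2398] jawyaw -29.8 w 0.0857 t 11.4 j6 2.52 down [-0.001 -0.001 -1.   ] F [ 0.   0.1 -0.1]
dp [19.78 -0.08 -0.21] twist 0.03
```

View pics/m_w.png

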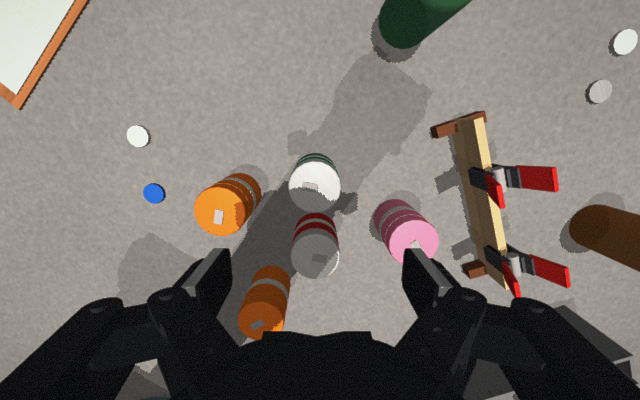

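Green is at (314,186) and nothing has moved. Descend and grip.

>>> apply_moves:
  plan:
    - {"dp": [19.6,0,-0.3],"twist": 0}
    - {"dp": [19.6,0,-0.3],"twist": 0}
    - {"dp": [19.6,0,-0.3],"twist": 0}
    - {"dp": [19.6,0,-0.3],"twist": 0}
    - {"dp": [19.6,0,-0.3],"twist": 0}
    - {"dp": [19.6,0,-0.3],"twist": 0}

```text
t: 11.9
position: [0.4704, 0.2866, 0.038]
ee_rot: [-0.353, -0.608, -0.354, 0.617]
wrist_force: [-0.5, -1.1, -0.9]
width: 0.0854
```

>>> apply_moves:
  plan:
    - {"dp": [0,0,0],"twist": 0}
    - {"dp": [0,0,0],"twist": 0}
    - {"dp": [0,0,0],"twist": 0}
    - {"dp": [0,0,0],"twist": 0}
    - {"dp": [0,0,0],"twist": 0}
    - {"dp": [0,0,0],"twist": 0}
  hand: -1

```text
t: 12.4
position: [0.4782, 0.2918, 0.0471]
ee_rot: [0.354, 0.614, 0.354, -0.61]
wrist_force: [-0.1, -1.7, 7.6]
width: 0.0556
```

Run:
```python
from h import *
go(b(.065,.045,.24),-7.7)
```

```text
pos [0.4782 0.2918 0.0471] jawyaw -29.9 w 0.0556 t 12.4 j6 2.53 down [ 0.005  0.002 -1.   ] F [-0.1 -1.7  7.6]
dp [-19.28  33.65  28.36] twist -4.44
```

>>> apply_moves:
  plan:
    - {"dp": [-19.3,0,0],"twist": 0}
    - {"dp": [-19.3,0,0],"twist": 0}
    - {"dp": [-19.3,0,0],"twist": 0}
    - {"dp": [-19.3,0,0],"twist": 0}
    - {"dp": [-19.3,0,0],"twist": 0}
    - {"dp": [-19.3,33.6,28.4],"twist": -4.4}
    - {"dp": [-19.3,33.6,28.4],"twist": -4.4}
    - {"dp": [-19.3,33.6,28.4],"twist": -4.4}

```text
t: 13.07
position: [0.5159, 0.1837, 0.2396]
ee_rot: [0.456, 0.543, 0.454, -0.54]
wrist_force: [0.3, 0.2, -0.4]
width: 0.0559
```

Run:
```python
from h import *
go(b(.065,.045,.24),-7.7)
```

```text
pos [0.5159 0.1837 0.2396] jawyaw -9.9 w 0.0559 t 13.07 j6 1.97 down [ 0.004  0.001 -1.   ] F [ 0.3  0.2 -0.4]
dp [-2.000e-02  1.623e+01  2.822e+01] twist -0.43
```

>>> apply_moves:
  plan:
    - {"dp": [0,16.2,28.2],"twist": -0.4}
    - {"dp": [0,16.2,28.2],"twist": -0.4}
    - {"dp": [0,16.2,28.2],"twist": -0.4}
    - {"dp": [0,16.2,28.2],"twist": -0.4}
    - {"dp": [0,16.2,28.2],"twist": -0.4}
    - {"dp": [0,16.2,28.2],"twist": -0.4}
    - {"dp": [0,16.2,28.2],"twist": -0.4}
    - {"dp": [0,16.2,28.2],"twist": -0.4}

```text
t: 13.73
position: [0.6245, -0.1256, 0.2384]
ee_rot: [0.463, 0.536, 0.461, -0.535]
wrist_force: [1.3, 0.5, -0.6]
width: 0.0554
```

>>> apply_moves:
  plan:
    - {"dp": [0,0,0.8],"twist": 0}
    - {"dp": [0,0,0.8],"twist": 0}
    - {"dp": [0,0,0.8],"twist": 0}

```text
t: 13.98
position: [0.6224, -0.1301, 0.2378]
ee_rot: [0.462, 0.535, 0.462, -0.535]
wrist_force: [-0.5, 0.2, -0.4]
width: 0.0555
```

Run:
```python
from h import *
go(b(.065,.045,.058),-7.7)
```

```text
pos [ 0.6224 -0.1301  0.2378] jawyaw -8.4 w 0.0555 t 13.98 j6 1.41 down [ 0.001  0.001 -1.   ] F [-0.5  0.2 -0.4]
dp [17.98  0.38 -0.85] twist -0.13
```

>>> apply_moves:
  plan:
    - {"dp": [0,0.3,-0.7],"twist": 0}
    - {"dp": [17.7,0.3,-0.7],"twist": 0}
    - {"dp": [17.7,0.3,-0.7],"twist": 0}
    - {"dp": [17.7,0.3,-0.7],"twist": 0}
    - {"dp": [17.7,0.3,-0.7],"twist": 0}
    - {"dp": [17.7,0.3,-0.7],"twist": 0}
    - {"dp": [17.7,0.3,-0.7],"twist": 0}
    - {"dp": [17.7,0.3,-0.7],"twist": 0}

```text
t: 14.65
position: [0.627, -0.1225, 0.0616]
ee_rot: [0.463, 0.535, 0.463, -0.534]
wrist_force: [-0.1, 0.1, 0.1]
width: 0.0552
```

>>> apply_moves:
  plan:
    - {"dp": [0,0,0],"twist": 0}
    - {"dp": [0,0,0],"twist": 0}
    - {"dp": [0,0,0],"twist": 0}
    - {"dp": [-18,0,0],"twist": 0}
    - {"dp": [-18,0,0],"twist": 0}
    - {"dp": [-18,0,0],"twist": 0}
    - {"dp": [-18,0,0],"twist": 0}
    - {"dp": [-18,0,0],"twist": 0}
  hand: 0.6

```text
t: 15.32
position: [0.6294, -0.1249, 0.2497]
ee_rot: [0.466, 0.538, 0.458, -0.532]
wrist_force: [1.0, 0.2, -0.2]
width: 0.0681
```

Run:
```python
from h import *
go([.4355,.2224,.24],-30)
s=snap('wrist','n_w')
```

```text
pos [ 0.6294 -0.1249  0.2497] jawyaw -8.3 w 0.0681 t 15.32 j6 1.42 down [ 0.013 -0.004 -1.   ] F [ 1.   0.2 -0.2]
dp [  0.59 -24.23 -31.55] twist 4.33
```

View pics/n_w.png

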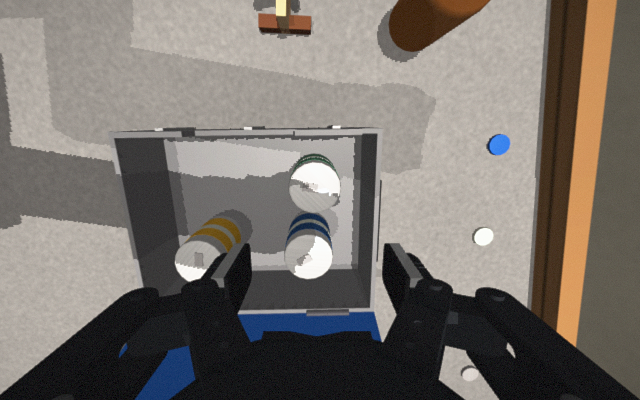

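Three cans now stand in the bin: green (315,185), blue (308,253) and yellow (200,255). Red is the last.

>>> apply_moves:
  plan:
    - {"dp": [0.3,-24.2,-31.5],"twist": 4.3}
    - {"dp": [0.3,-24.2,-31.5],"twist": 4.3}
    - {"dp": [0.3,-24.2,-31.5],"twist": 4.3}
    - {"dp": [0.3,-24.2,-31.5],"twist": 4.3}
    - {"dp": [0.3,-24.2,-31.5],"twist": 4.3}
    - {"dp": [0.3,-24.2,-31.5],"twist": 4.3}
    - {"dp": [0.3,-24.2,-31.5],"twist": 4.3}
    - {"dp": [0.3,-24.2,-31.5],"twist": 4.3}
  hand: 1

```text
t: 16.03
position: [0.4628, 0.1685, 0.2386]
ee_rot: [0.354, 0.613, 0.354, -0.611]
wrist_force: [1.7, 0.5, 0.1]
width: 0.0853
```

Run:
```python
from h import *
go([.4355,.2224,.24],-30)
```

```text
pos [0.4628 0.1685 0.2386] jawyaw -29.9 w 0.0853 t 16.03 j6 2.31 down [ 0.002  0.001 -1.   ] F [1.7 0.5 0.1]
dp [-0.14 -5.05 -3.32] twist 0.03
```

>>> apply_moves:
  plan:
    - {"dp": [0,-5,-3.3],"twist": 0}
    - {"dp": [0,-5,-3.3],"twist": 0}
    - {"dp": [0,-5,-3.3],"twist": 0}
    - {"dp": [0,-5,-3.3],"twist": 0}

```text
t: 16.37
position: [0.4367, 0.2211, 0.2384]
ee_rot: [0.355, 0.612, 0.355, -0.611]
wrist_force: [0.4, 0.0, -0.6]
width: 0.0856
```

Run:
```python
from h import *
s=snap('wrist','o_w'); P=cloud(s); z=P[:,:,2]
m=((z>0.086)&(z<0.098)&(s['range_z']>0)).astype(np.uint8)
n,l,st,c=cv2.connectedComponentsWithStats(m)
for i in range(1,n):
    if st[i,4]>600: print(c[i].round(1),st[i],onz(s,c[i],.092)[0].round(4),np.median(s['image'][l==i],0))
go([.4355,.2224,.044],-30)
```

```text
[210.  135.9] [ 182  108   57   57 2551] [0.3736 0.3223 0.092 ] [237. 153.  51.]
[417.8 171.8] [ 391  145   55   54 2303] [0.5362 0.1885 0.092 ] [238. 163. 194.]
[312.4 187.3] [ 286  162   54   52 2177] [0.4352 0.2277 0.092 ] [212. 207. 200.]
[254.6 261. ] [ 231  238   49   47 1805] [0.338  0.1872 0.092 ] [136.  65.  20.]
[602.9 308. ] [563 292  77  32 701] [ 0.6574 -0.0646  0.092 ] [50. 50. 50.]
pos [0.4373 0.2204 0.2382] jawyaw -29.8 w 0.0854 t 16.42 j6 2.43 down [ 0.001 -0.    -1.   ] F [ 0.2 -0.5 -0. ]
dp [19.42 -0.28 -0.08] twist 0.04
```

View pics/o_w.png

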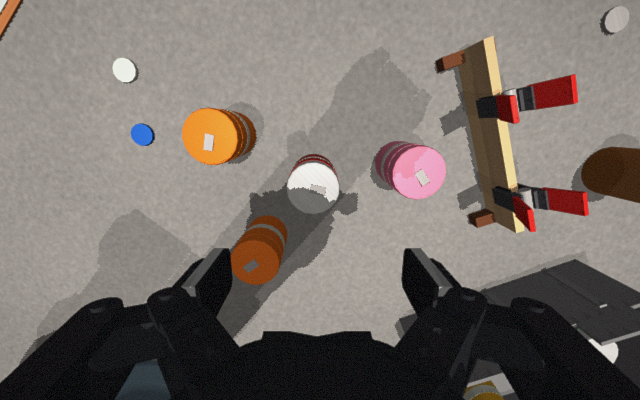

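Red is at (312,187), directly under the tool, with clear space on both sides. Descend and grip.

>>> apply_moves:
  plan:
    - {"dp": [19.3,-0.2,-0.2],"twist": 0}
    - {"dp": [19.3,-0.2,-0.2],"twist": 0}
    - {"dp": [19.3,-0.2,-0.2],"twist": 0}
    - {"dp": [19.3,-0.2,-0.2],"twist": 0}
    - {"dp": [19.3,-0.2,-0.2],"twist": 0}
    - {"dp": [19.3,-0.2,-0.2],"twist": 0}

```text
t: 16.92
position: [0.4321, 0.22, 0.0395]
ee_rot: [-0.353, -0.609, -0.354, 0.616]
wrist_force: [-0.7, -0.7, -0.5]
width: 0.0858
```

>>> apply_moves:
  plan:
    - {"dp": [0,0,0],"twist": 0}
    - {"dp": [0,0,0],"twist": 0}
    - {"dp": [0,0,0],"twist": 0}
    - {"dp": [0,0,0],"twist": 0}
    - {"dp": [0,0,0],"twist": 0}
    - {"dp": [0,0,0],"twist": 0}
  hand: -1

```text
t: 17.42
position: [0.4388, 0.2239, 0.0472]
ee_rot: [0.355, 0.614, 0.354, -0.61]
wrist_force: [0.7, -0.9, 7.4]
width: 0.0557
```

Run:
```python
from h import *
go(b(-.065,.045,.24),-7.7)
```

```text
pos [0.4388 0.2239 0.0472] jawyaw -29.8 w 0.0557 t 17.42 j6 2.43 down [ 0.006  0.001 -1.   ] F [ 0.7 -0.9  7.4]
dp [-19.29  21.62  25.46] twist -4.43
```

>>> apply_moves:
  plan:
    - {"dp": [-19.3,0,0],"twist": 0}
    - {"dp": [-19.3,0,0],"twist": 0}
    - {"dp": [-19.3,0,0],"twist": 0}
    - {"dp": [-19.3,0,0],"twist": 0}
    - {"dp": [-19.3,0,0],"twist": 0}
    - {"dp": [-19.3,21.6,25.4],"twist": -4.4}
    - {"dp": [-19.3,21.6,25.4],"twist": -4.4}
    - {"dp": [-19.3,21.6,25.4],"twist": -4.4}

```text
t: 18.08
position: [0.4573, 0.1169, 0.2398]
ee_rot: [0.451, 0.546, 0.45, -0.544]
wrist_force: [-0.2, 0.3, -0.8]
width: 0.0558
```

Run:
```python
from h import *
go(b(-.065,.045,.24),-7.7)
```

```text
pos [0.4573 0.1169 0.2398] jawyaw -10.9 w 0.0558 t 18.08 j6 1.88 down [ 0.004  0.    -1.   ] F [-0.2  0.3 -0.8]
dp [-1.000e-02  8.230e+00  2.098e+01] twist -0.63
```

>>> apply_moves:
  plan:
    - {"dp": [0,8.2,21],"twist": -0.6}
    - {"dp": [0,8.2,21],"twist": -0.6}
    - {"dp": [0,8.2,21],"twist": -0.6}
    - {"dp": [0,8.2,21],"twist": -0.6}
    - {"dp": [0,8.2,21],"twist": -0.6}
    - {"dp": [0,8.2,21],"twist": -0.6}
    - {"dp": [0,8.2,21],"twist": -0.6}
    - {"dp": [0,8.2,21],"twist": -0.6}

```text
t: 18.75
position: [0.4957, -0.1053, 0.2383]
ee_rot: [0.462, 0.536, 0.462, -0.535]
wrist_force: [-0.4, -0.5, -0.2]
width: 0.0556
```

Run:
```python
from h import *
go(b(-.065,.045,.061),-7.7)
```

```text
pos [ 0.4957 -0.1053  0.2383] jawyaw -8.4 w 0.0556 t 18.75 j6 1.38 down [ 0.001  0.    -1.   ] F [-0.4 -0.5 -0.2]
dp [17.73  0.26 -0.09] twist -0.15
```

>>> apply_moves:
  plan:
    - {"dp": [17.7,0.3,0],"twist": 0}
    - {"dp": [17.7,0.3,0],"twist": 0}
    - {"dp": [17.7,0.3,0],"twist": 0}
    - {"dp": [17.7,0.3,0],"twist": 0}
    - {"dp": [17.7,0.3,0],"twist": 0}
    - {"dp": [17.7,0.3,0],"twist": 0}
    - {"dp": [17.7,0.3,0],"twist": 0}

```text
t: 19.33
position: [0.4981, -0.1034, 0.0609]
ee_rot: [-0.463, -0.534, -0.464, 0.535]
wrist_force: [-0.4, -0.6, 0.2]
width: 0.0558
```

>>> apply_moves:
  plan:
    - {"dp": [0,0,0],"twist": 0}
    - {"dp": [0,0,0],"twist": 0}
    - {"dp": [0,0,0],"twist": 0}
    - {"dp": [-18,0,0],"twist": 0}
    - {"dp": [-18,0,0],"twist": 0}
    - {"dp": [-18,0,0],"twist": 0}
    - {"dp": [-18,0,0],"twist": 0}
    - {"dp": [-18,0,0],"twist": 0}
  hand: 0.6

```text
t: 20.0
position: [0.5017, -0.1061, 0.2488]
ee_rot: [0.466, 0.537, 0.459, -0.533]
wrist_force: [0.6, -0.3, 0.4]
width: 0.0683
```

Run:
```python
from h import *
st=sensors.get_state(); print(st['position'],st['joint_pos'].round(2))
s=snap('wrist','p_w'); s=snap('side','p_s')
P=np.load('pc.npz')['top']
# lid edge: tabs from initial top cloud
s=snap('top','p_t'); P=cloud(s)
hsv=cv2.cvtColor(s['image'],cv2.COLOR_RGB2HSV)
m=(hsv[:,:,0]>105)&(hsv[:,:,0]<125)&(hsv[:,:,1]>120)&(np.arange(640)[None]>390)&(np.arange(640)[None]<470)&(np.arange(400)[:,None]<262)
p=P[m]; print(len(p)); 
rel=np.c_[(p[:,:2]-O)@BX,(p[:,:2]-O)@BY,p[:,2]]
for z0 in np.arange(.1,.34,.02):
    q=rel[(rel[:,2]>z0)&(rel[:,2]<z0+.02)]
    if len(q): print(round(z0,2),len(q),np.median(q,0).round(3),q.min(0).round(3),q.max(0).round(3))
```

```text
[ 0.50172902 -0.10608843  0.24878785] [-0.33  0.23 -0.07  1.25  0.    1.38]
2252
0.1 17 [-0.091 -0.11   0.117] [-0.126 -0.112  0.111] [ 0.085 -0.109  0.12 ]
0.12 128 [ 0.004 -0.112  0.131] [-0.131 -0.115  0.12 ] [ 0.121 -0.109  0.14 ]
0.14 186 [-0.018 -0.115  0.149] [-0.129 -0.119  0.14 ] [ 0.123 -0.111  0.16 ]
0.16 216 [-0.015 -0.118  0.17 ] [-0.13  -0.122  0.16 ] [ 0.124 -0.114  0.18 ]
0.18 186 [-0.026 -0.122  0.19 ] [-0.131 -0.125  0.18 ] [ 0.121 -0.118  0.2  ]
0.2 201 [-0.026 -0.125  0.21 ] [-0.129 -0.128  0.2  ] [ 0.122 -0.122  0.22 ]
0.22 195 [-0.029 -0.128  0.231] [-0.129 -0.132  0.22 ] [ 0.124 -0.125  0.24 ]
0.24 180 [-0.036 -0.131  0.25 ] [-0.128 -0.134  0.24 ] [ 0.124 -0.128  0.26 ]
0.26 174 [-0.041 -0.135  0.27 ] [-0.129 -0.138  0.26 ] [ 0.115 -0.131  0.28 ]
0.28 501 [-0.016 -0.14   0.296] [-0.132 -0.167  0.28 ] [ 0.13  -0.135  0.3  ]
0.3 252 [ 0.005 -0.144  0.302] [-0.131 -0.165  0.3  ] [ 0.129 -0.138  0.308]
```

View pics/p_w.png

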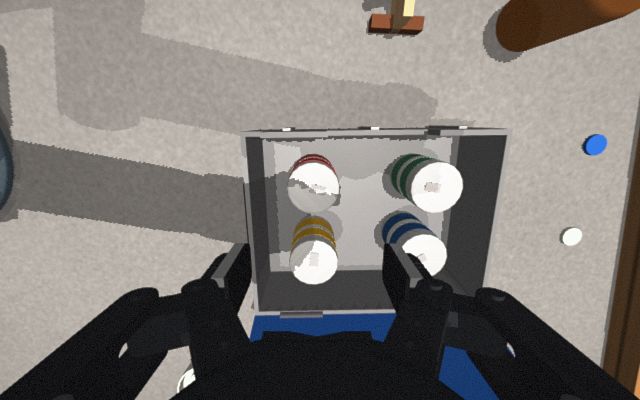

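View pics/p_s.png

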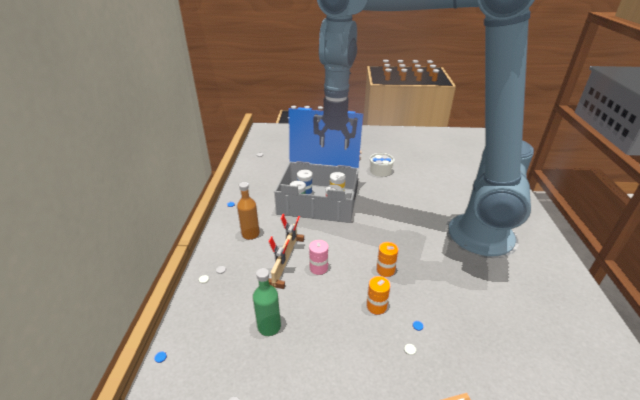

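All four cans stand in the bin: red (314,185), green (437,187), yellow (313,258), blue (420,250). The lid leans at about 1.74 rad, its edge at bin y ≈ -0.14 and z ≈ 0.30. I'll go high over the lid, look behind it for a possible fifth can, then push it over.

Run:
```python
from h import *
go(b(0,-.24,.37),-7.7)
```

```text
pos [ 0.5002 -0.1056  0.2434] jawyaw -8.3 w 0.0681 t 20.15 j6 1.38 down [ 0.006 -0.002 -1.   ] F [-0.7  0.1  0.1]
dp [-12.6    6.71  28.37] twist -0.12
```

>>> apply_moves:
  plan:
    - {"dp": [-12.5,0,0],"twist": 0}
    - {"dp": [-12.5,0,0],"twist": 0}
    - {"dp": [-12.5,0,0],"twist": 0}
    - {"dp": [-12.5,0,0],"twist": 0}
    - {"dp": [-12.5,6.7,28],"twist": -0.1}
    - {"dp": [-12.5,6.7,28],"twist": -0.1}
    - {"dp": [-12.5,6.7,28],"twist": -0.1}
    - {"dp": [-12.5,6.7,28],"twist": -0.1}
  hand: -1

```text
t: 20.82
position: [0.5132, -0.2723, 0.3643]
ee_rot: [-0.464, -0.533, -0.466, 0.533]
wrist_force: [0.5, 0.3, 0.1]
width: 0.0
```

Run:
```python
from h import *
go(b(0,-.22,.37),-7.7)
s=snap('wrist','q_w')
```

```text
pos [ 0.5132 -0.2723  0.3643] jawyaw -7.8 w 0.0 t 20.82 j6 1.11 down [-0.002  0.001 -1.   ] F [0.5 0.3 0.1]
dp [-0.59  2.82 10.08] twist -0.01
```

View pics/q_w.png

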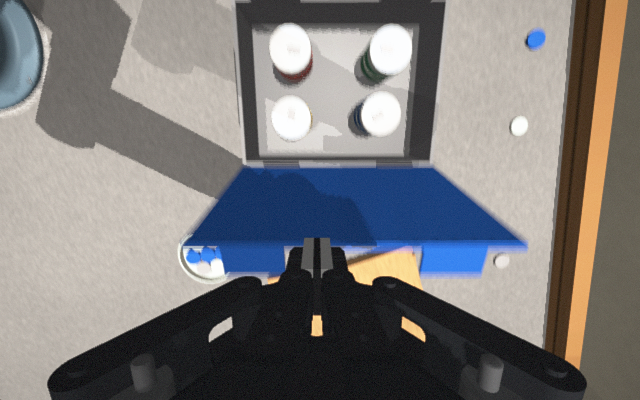

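>>> apply_moves:
  plan:
    - {"dp": [-0.5,2.8,10],"twist": 0}
    - {"dp": [-0.5,2.8,10],"twist": 0}
    - {"dp": [-0.5,2.8,10],"twist": 0}
    - {"dp": [-0.5,2.8,10],"twist": 0}
    - {"dp": [-0.5,2.8,10],"twist": 0}

```text
t: 21.28
position: [0.5275, -0.3747, 0.368]
ee_rot: [0.463, 0.533, 0.466, -0.533]
wrist_force: [-0.1, -1.1, -1.0]
width: 0.0
```

Run:
```python
from h import *
go(b(0,-.22,.27),-7.7)
s=snap('wrist','r_w')
```

```text
pos [ 0.5275 -0.3747  0.368 ] jawyaw -7.9 w 0.0 t 21.28 j6 0.99 down [-0.003  0.003 -1.   ] F [-0.1 -1.1 -1. ]
dp [9.8  0.05 0.15] twist -0.04
```

View pics/r_w.png

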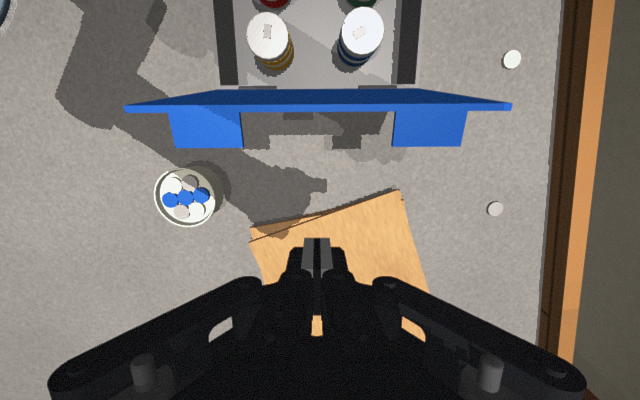

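No can is hidden behind the lid, only its blue tabs at (207,128) and (430,128), so there are exactly four cans. The finger column (317) is centred between the tabs. Next: descend and push.

>>> apply_moves:
  plan:
    - {"dp": [4,0,0],"twist": 0}
    - {"dp": [8,0,0],"twist": 0}
    - {"dp": [9.8,0,0.1],"twist": 0}
    - {"dp": [9.8,0,-1.9],"twist": 0}
    - {"dp": [9.8,0,-3.9],"twist": 0}
    - {"dp": [9.8,0,-5.9],"twist": 0}
    - {"dp": [9.8,0,-7.8],"twist": 0}
    - {"dp": [9.8,0,-9.7],"twist": 0}

```text
t: 22.0
position: [0.5405, -0.2753, 0.2735]
ee_rot: [-0.466, -0.532, -0.465, 0.533]
wrist_force: [0.2, -3.0, 2.2]
width: 0.0004
```

Run:
```python
from h import *
go(b(0,-.121,.27),-7.7)
s=snap('side','s_s'); cv2.imwrite('pics/s_s2.png',cv2.resize(s['image'][50:240,220:420,::-1],None,fx=4,fy=3.1))
```

```text
pos [ 0.5405 -0.2753  0.2735] jawyaw -7.7 w 0.0004 t 22.0 j6 1.13 down [ 0.001 -0.001 -1.   ] F [ 0.2 -3.   2.2]
dp [0.35 0.06 0.25] twist -0.0
```

View pics/s_s2.png

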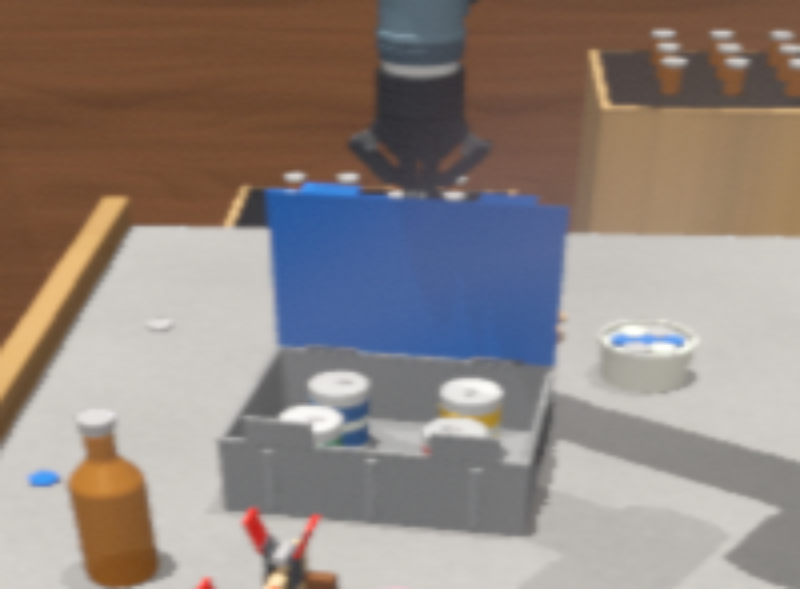

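>>> apply_moves:
  plan:
    - {"dp": [0.5,0,-2.1],"twist": 0}
    - {"dp": [0.8,0,-4.1],"twist": 0}
    - {"dp": [1.5,0,-6.3],"twist": 0}
    - {"dp": [2.4,0,-8.3],"twist": 0}
    - {"dp": [3.6,0,-10.3],"twist": 0}
    - {"dp": [5,0,-11.9],"twist": 0}
    - {"dp": [6.7,0,-13.5],"twist": 0}
    - {"dp": [8.4,0,-14.7],"twist": 0}

```text
t: 22.72
position: [0.5607, -0.1297, 0.1891]
ee_rot: [0.466, 0.533, 0.465, -0.532]
wrist_force: [0.8, -0.8, 0.6]
width: -0.0001
```

Run:
```python
from h import *
go(b(0,.0287,.1893),-7.7)
go(b(0,.0469,.1488),-7.7)
go(b(0,.054,.105),-7.7)
s=snap('side','t_s'); cv2.imwrite('pics/t_s2.png',cv2.resize(s['image'][50:240,220:420,::-1],None,fx=4,fy=3.1))
```

```text
pos [ 0.5607 -0.1297  0.1891] jawyaw -7.7 w -0.0001 t 22.72 j6 1.37 down [ 0.002 -0.    -1.   ] F [ 0.8 -0.8  0.6]
dp [-0.02  0.01 -0.02] twist 0.01
pos [ 0.5607 -0.1297  0.1891] jawyaw -7.7 w -0.0001 t 22.72 j6 1.37 down [ 0.002 -0.    -1.   ] F [ 0.8 -0.8  0.6]
dp [ 4.03  0.01 -1.84] twist 0.01
pos [ 0.5607 -0.1297  0.1891] jawyaw -7.7 w -0.0001 t 22.72 j6 1.37 down [ 0.002 -0.    -1.   ] F [ 0.8 -0.8  0.6]
dp [ 8.41 -0.   -2.55] twist 0.01
```

View pics/t_s2.png

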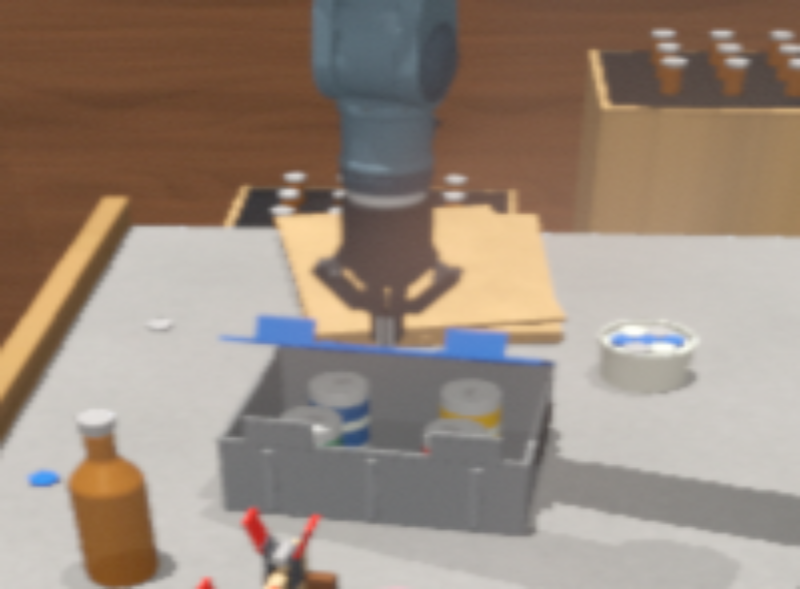

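The lid is on its way down at roughly 30°, with the finger between the tabs. I'll carry on down and press.

>>> apply_moves:
  plan:
    - {"dp": [2,0,-1],"twist": 0}
    - {"dp": [4,0,-1.8],"twist": 0}
    - {"dp": [5.5,0,-2.2],"twist": 0}
    - {"dp": [7,0,-2.5],"twist": 0}
    - {"dp": [7.9,0,-2.6],"twist": 0}
    - {"dp": [8.3,0,-2.6],"twist": 0}
    - {"dp": [8.6,0,-2.6],"twist": 0}
    - {"dp": [8.8,0,-2.6],"twist": 0}

```text
t: 23.43
position: [0.5634, -0.1055, 0.1047]
ee_rot: [0.465, 0.533, 0.465, -0.532]
wrist_force: [-15.0, 6.2, 36.7]
width: 0.0001
```

Run:
```python
from h import *
go(b(0,.054,.105),-7.7)
s=snap('side','u_s'); cv2.imwrite('pics/u_s2.png',cv2.resize(s['image'][50:240,220:420,::-1],None,fx=4,fy=3.1))
```

```text
pos [ 0.5634 -0.1055  0.1047] jawyaw -7.8 w 0.0001 t 23.43 j6 1.41 down [ 0.     0.001 -1.   ] F [-15.    6.2  36.7]
dp [-0.03  0.07 -0.12] twist -0.01
```

View pics/u_s2.png

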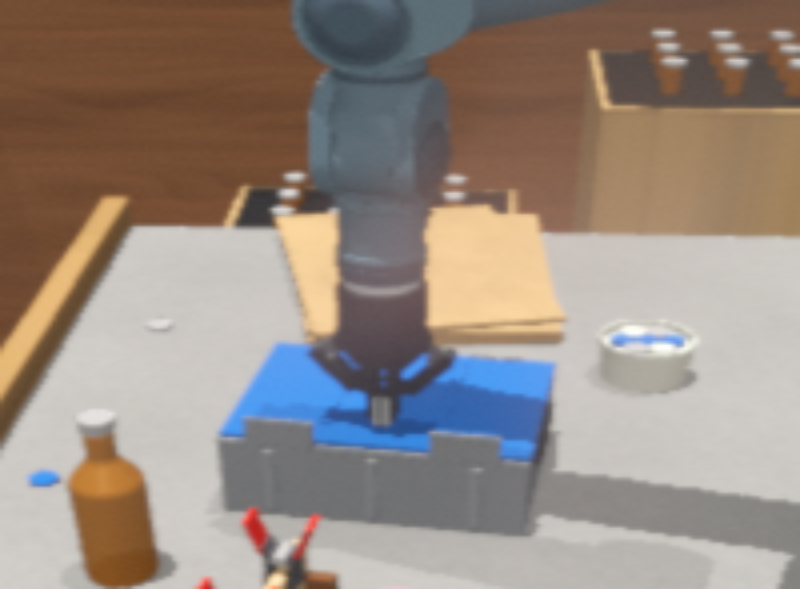

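The lid is shut: tip at z = 0.1047 with 37 N down, and it lies flat behind the ears in the view. Next I lift off and measure the clips.

>>> apply_moves:
  plan:
    - {"dp": [-0.5,0,0],"twist": 0}
    - {"dp": [-2,0,0],"twist": 0}
    - {"dp": [-5,0,0],"twist": 0}
    - {"dp": [-9,0,0],"twist": 0}
    - {"dp": [-13,0,0],"twist": 0}
    - {"dp": [-17,0,0],"twist": 0}
    - {"dp": [-17,0,0],"twist": 0}
  hand: 1

```text
t: 24.07
position: [0.568, -0.1078, 0.2809]
ee_rot: [0.469, 0.536, 0.46, -0.53]
wrist_force: [1.7, -0.5, 0.2]
width: 0.0832
```

Run:
```python
from h import *
s=snap('wrist','v_w'); P=cloud(s)
# lid plane & ear/tab tops
rel=np.dstack([(P[:,:,:2]-O)@BX,(P[:,:,:2]-O)@BY,P[:,:,2]])
q=(rel[:,:,2]>.12)&(rel[:,:,2]<.14)
n,l,st,ce=cv2.connectedComponentsWithStats(q.astype(np.uint8))
for i in range(1,n):
    if st[i,4]>100: p=rel[l==i]; print('eartab',ce[i].round(1),st[i],np.median(p,0).round(4),np.percentile(p,2,0).round(3),np.percentile(p,98,0).round(3))
q=(abs(rel[:,:,0])<.12)&(rel[:,:,1]>0)&(rel[:,:,1]<.085)&(rel[:,:,2]<.15)&(rel[:,:,2]>.08)
p=rel[q]; print('lid z',np.median(p,0).round(4), np.linalg.lstsq(np.c_[p[:,:2],np.ones(len(p))],p[:,2],rcond=None)[0].round(4))
st=snap('top','v_t'); T=cloud(st)
im=st['image'][:,:,::-1]; cv2.imwrite('pics/v_t2.png',cv2.resize(im[145:200,220:320],None,fx=8,fy=8,interpolation=2))
sd=snap('side','v_s'); im=sd['image'][:,:,::-1]; cv2.imwrite('pics/v_s2.png',cv2.resize(im[205:295,250:320],None,fx=8,fy=6.5,interpolation=2))
```

```text
eartab [504.3  21.5] [ 479    0   69   42 1511] [0.1733 0.2064 0.1307] [0.158 0.196 0.121] [0.208 0.225 0.14 ]
eartab [388.4 141.7] [358 137  62  11 616] [0.0786 0.1012 0.1295] [0.05  0.096 0.124] [0.107 0.106 0.131]
eartab [229.5 142.5] [200 138  62  11 555] [-0.0818  0.1016  0.1297] [-0.109  0.096  0.128] [-0.051  0.106  0.131]
lid z [-0.0011  0.0447  0.1047] [ 1.00e-04 -2.70e-03  1.05e-01]
```

View pics/v_w.png

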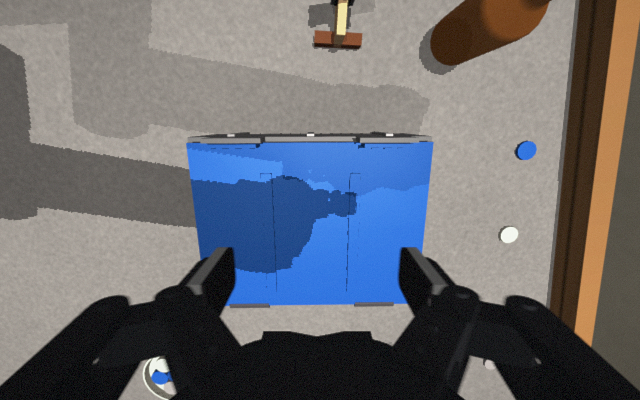

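View pics/v_t2.png

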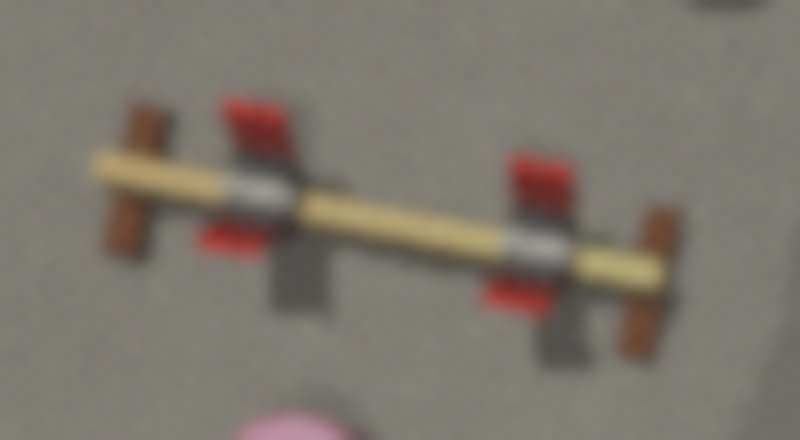

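View pics/v_s2.png

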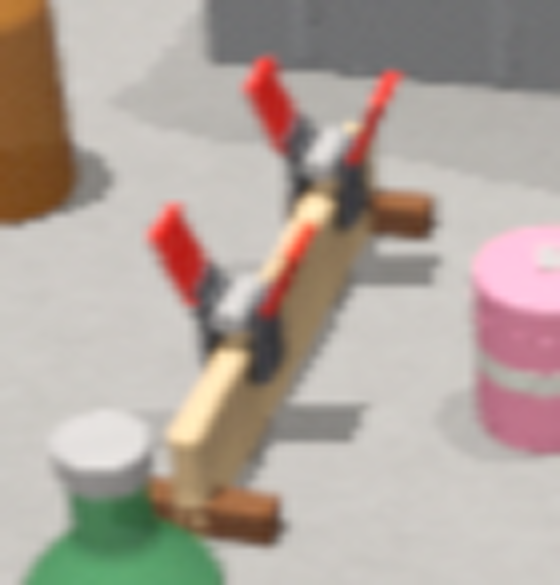

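The lid fit gives a height of 0.105 with 0.003 rad of slope, so it is shut. In the top crop the clip pivots are at (252.5,169.1) and (287.2,175.9), and the board's top edge runs from (231.5,165.6) to (303.1,179.1).

Run:
```python
from h import *
s=snap('top'); P=cloud(s)
e=onz(s,[(231.5,165.6),(303.1,179.1)],.06); print('board',e.round(4)); d=e[0]-e[1]; print(np.linalg.norm(d),np.degrees(np.arctan2(d[1],d[0])))
print('pivots',onz(s,[(252.5,169.1),(287.25,175.9)],.082).round(4))
hsv=cv2.cvtColor(s['image'],cv2.COLOR_RGB2HSV)
m=((hsv[:,:,0]<6)|(hsv[:,:,0]>172))&(hsv[:,:,1]>130)
m[:150]=0;m[195:]=0;m[:,:235]=0;m[:,310:]=0
n,l,st,c=cv2.connectedComponentsWithStats(m.astype(np.uint8))
for i in range(1,n):
    if st[i,4]>10: print('red',c[i].round(1),st[i,4],np.median(P[l==i],0).round(4))
s=snap('side')
print('side pivots',onz(s,[(250+323/8,205+150/6.5),(250+240/8,205+300/6.5)],.082).round(4))
e=onz(s,[(250+200/8,205+440/6.5)],.06);print(e)
```

```text
board [[0.6587 0.2663 0.06  ]
 [0.6194 0.0474 0.06  ]]
0.22242794255661774 79.84128980227383
pivots [[0.6461 0.1984 0.082 ]
 [0.6266 0.0938 0.082 ]]
red [251.7 160.1] 26 [0.6693 0.1967 0.1133]
red [287.3 167.3] 26 [0.6493 0.0911 0.1126]
red [248.7 174.2] 18 [0.6272 0.2042 0.1202]
red [284.7 181.5] 21 [0.6075 0.0996 0.1194]
side pivots [[0.6294 0.1014 0.082 ]
 [0.6473 0.2056 0.082 ]]
[[0.65388548 0.26905948 0.06      ]]
```

Run:
```python
from h import *
go([.6283,.0957,.2],-10.2)
```

```text
pos [ 0.5636 -0.1063  0.2696] jawyaw -7.8 w 0.0853 t 24.32 j6 1.41 down [-0.002  0.001 -1.   ] F [-0.4 -0.6  0.4]
dp [  6.96   3.68 -20.89] twist 0.48
```

>>> apply_moves:
  plan:
    - {"dp": [0,3.7,-20.9],"twist": 0.5}
    - {"dp": [0,3.7,-20.9],"twist": 0.5}
    - {"dp": [0,3.7,-20.9],"twist": 0.5}
    - {"dp": [0,3.7,-20.9],"twist": 0.5}
    - {"dp": [0,3.7,-20.9],"twist": 0.5}
    - {"dp": [5,3.7,-20.9],"twist": 0.5}
    - {"dp": [7,3.7,-20.9],"twist": 0.5}
    - {"dp": [7,3.7,-20.9],"twist": 0.5}

```text
t: 24.98
position: [0.6238, 0.0966, 0.1916]
ee_rot: [-0.45, -0.538, -0.457, 0.547]
wrist_force: [-2.0, 0.1, -1.0]
width: 0.0854
```

Run:
```python
from h import *
go([.6283,.0957,.2],-10.2)
s=snap('wrist','w_w')
```

```text
pos [0.6238 0.0966 0.1916] jawyaw -10.2 w 0.0854 t 24.98 j6 1.8 down [-0.016 -0.001 -1.   ] F [-2.   0.1 -1. ]
dp [-0.85  0.44  0.01] twist 0.0
```

View pics/w_w.png

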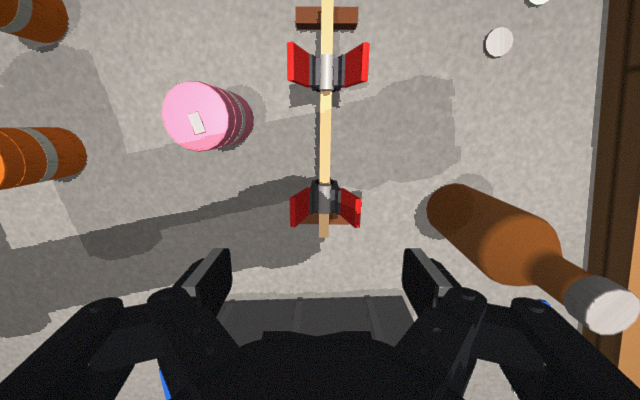

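The near clip is at (325,203), between the fingers (centre 317) and aligned with the board. I'll let the arm settle, then measure the clip in the tool frame.

>>> apply_moves:
  plan:
    - {"dp": [0,0,0],"twist": 0}
    - {"dp": [0,0,0],"twist": 0}
    - {"dp": [0,0,0],"twist": 0}

```text
t: 25.28
position: [0.6308, 0.095, 0.2032]
ee_rot: [0.454, 0.544, 0.452, -0.542]
wrist_force: [-0.6, 0.4, 0.7]
width: 0.0855
```

```bash
cat >> h.py <<'E'
def clips(s):
    P=cloud(s); hsv=cv2.cvtColor(s['image'],cv2.COLOR_RGB2HSV)
    m=((hsv[:,:,0]<5)|(hsv[:,:,0]>172))&(hsv[:,:,1]>150)&(P[:,:,2]>.06)&(P[:,:,2]<.25)&(s['range_z']>.08)
    n,l,st,c=cv2.connectedComponentsWithStats(m.astype(np.uint8)); T=Rt(s['st'])
    for i in range(1,n):
        if st[i,4]>60:
            p=P[l==i]; t=(p-s['st']['position'])@T*100
            print('red',c[i].round(1),st[i,4],'world med',np.median(p,0).round(4),'max z',np.percentile(p[:,2],95).round(4),'tool lo/hi cm',np.percentile(t,4,0).round(2),np.percentile(t,96,0).round(2))
E
python3 - <<'E'
from h import *
go([.6283,.0957,.2],-10.2)
s=snap('wrist','x_w'); clips(s)
E
```

```text
pos [0.6308 0.095  0.2032] jawyaw -10.4 w 0.0855 t 25.28 j6 1.8 down [ 0.004  0.    -1.   ] F [-0.6  0.4  0.7]
dp [ 0.32 -0.26 -0.03] twist -0.03
red [286.5  67.8] 746 world med [0.6282 0.2056 0.1148] max z 0.1232 tool lo/hi cm [  7.98  -2.89 -11.91] [11.03 -1.66 -9.7 ]
red [342.2  68.1] 718 world med [0.6687 0.1978 0.1151] max z 0.1233 tool lo/hi cm [  8.01   1.21 -11.87] [10.93  2.44 -9.69]
red [289.5 203.2] 527 world med [0.6088 0.1025 0.1137] max z 0.123 tool lo/hi cm [ 7.99 -2.93 -1.38] [11.   -1.74  0.84]
red [338.2 203.4] 503 world med [0.6491 0.095  0.1143] max z 0.1233 tool lo/hi cm [ 7.99  1.16 -1.35] [10.94  2.36  0.84]
```

>>> apply_moves:
  plan:
    - {"dp": [0,-0.25,-0.1],"twist": 0}
    - {"dp": [3,-0.25,-0.1],"twist": 0}
    - {"dp": [6,-0.25,-0.1],"twist": 0}
    - {"dp": [9,-0.25,-0.1],"twist": 0}
    - {"dp": [11,-0.25,-0.1],"twist": 0}
    - {"dp": [11,-0.25,-0.1],"twist": 0}
    - {"dp": [11,-0.25,-0.1],"twist": 0}

```text
t: 25.92
position: [0.6263, 0.0969, 0.0906]
ee_rot: [-0.453, -0.542, -0.453, 0.543]
wrist_force: [-0.5, 0.8, 0.5]
width: 0.0851
```

Run:
```python
from h import *
go([.6283,.0965,.092],-10.2)
s=snap('wrist','y_w'); clips(s)
```

```text
pos [0.6263 0.0969 0.0906] jawyaw -10.3 w 0.0851 t 25.92 j6 1.8 down [-0.002  0.    -1.   ] F [-0.5  0.8  0.5]
dp [-0.14  0.2   0.01] twist -0.02
red [272.2  25.9] 2367 world med [0.6282 0.2014 0.1114] max z 0.123 tool lo/hi cm [ -3.26  -2.34 -11.37] [-0.18 -1.13 -9.56]
red [379.7  26.1] 2569 world med [0.6673 0.1937 0.1118] max z 0.1231 tool lo/hi cm [ -3.28   1.75 -11.34] [-0.31  2.93 -9.53]
red [278.4 267.5] 1882 world med [0.6089 0.1036 0.1136] max z 0.123 tool lo/hi cm [-3.25 -2.41 -1.28] [-0.15 -1.2   0.94]
red [367.  267.9] 1977 world med [0.6493 0.0961 0.1137] max z 0.1229 tool lo/hi cm [-3.25  1.69 -1.26] [-0.26  2.87  0.91]
```

View pics/y_w.png

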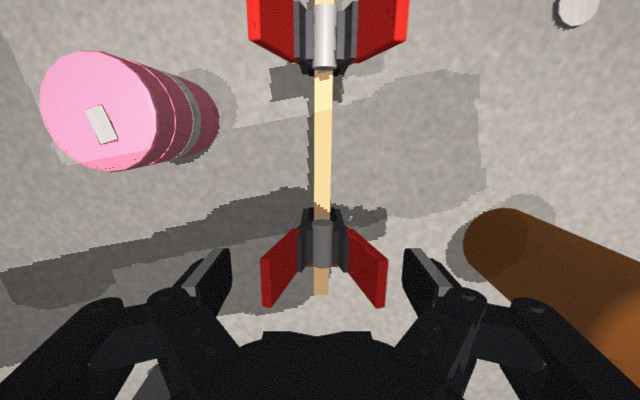

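The wrist view shows the clip handles at (280,268) and (367,268), between the open pads. The centre is 2 mm off along the jaw axis, so I'll shift by that and then squeeze.

>>> apply_moves:
  plan:
    - {"dp": [0,0.2,-0.1],"twist": 0}
    - {"dp": [0,0.2,-0.1],"twist": 0}

```text
t: 26.13
position: [0.6316, 0.0978, 0.0933]
ee_rot: [0.454, 0.544, 0.452, -0.542]
wrist_force: [0.7, 0.8, 1.0]
width: 0.0854
```

>>> apply_moves:
  plan:
    - {"dp": [0,0,0],"twist": 0}
    - {"dp": [0,0,0],"twist": 0}
    - {"dp": [0,0,0],"twist": 0}
    - {"dp": [0,0,0],"twist": 0}
    - {"dp": [0,0,0],"twist": 0}
    - {"dp": [0,0,0],"twist": 0}
    - {"dp": [0,0,0],"twist": 0}
  hand: -1
  force: 50

```text
t: 26.72
position: [0.6292, 0.0977, 0.0906]
ee_rot: [-0.453, -0.543, -0.453, 0.543]
wrist_force: [-0.9, 0.2, -0.1]
width: 0.0275
```

Run:
```python
from h import *
go([.6283,.0965,.2],-10.2)
s=snap('wrist','z_w'); clips(s)
```

```text
pos [0.6292 0.0977 0.0906] jawyaw -10.3 w 0.0275 t 26.72 j6 1.81 down [-0.  0. -1.] F [-0.9  0.2 -0.1]
dp [-10.94  -0.07   0.13] twist -0.02
red [265.   27.7] 2610 world med [0.6282 0.2019 0.1118] max z 0.1231 tool lo/hi cm [ -3.26  -2.6  -11.34] [-0.24 -1.4  -9.43]
red [372.8  28. ] 2695 world med [0.6674 0.1944 0.112 ] max z 0.1232 tool lo/hi cm [ -3.27   1.47 -11.33] [-0.25  2.68 -9.4 ]
red [292.4 264.3] 881 world med [0.618  0.105  0.1157] max z 0.1176 tool lo/hi cm [-2.72 -1.44 -1.14] [ 0.7  -1.01  1.01]
red [340. 264.] 935 world med [0.6401 0.1009 0.1156] max z 0.1174 tool lo/hi cm [-2.7   0.85 -1.12] [0.64 1.31 1.01]
```

View pics/z_w.png

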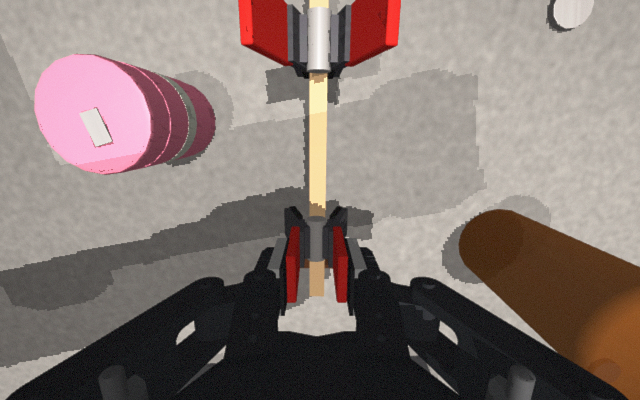

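The handles are squeezed parallel, and the gripper reads 27.5 mm. Lift straight up, then look at how it hangs.

>>> apply_moves:
  plan:
    - {"dp": [-1,0,0],"twist": 0}
    - {"dp": [-2.5,0,0],"twist": 0}
    - {"dp": [-5,0,0],"twist": 0}
    - {"dp": [-8,0,0],"twist": 0}
    - {"dp": [-12,0,0],"twist": 0}
    - {"dp": [-15,0,0],"twist": 0}
    - {"dp": [-15,0,0],"twist": 0}
    - {"dp": [-15,0,0],"twist": 0}

```text
t: 27.43
position: [0.6311, 0.0978, 0.2442]
ee_rot: [0.454, 0.545, 0.452, -0.541]
wrist_force: [0.1, -0.4, -1.2]
width: 0.0274
```

Run:
```python
from h import *
go([.6283,.0965,.25],-10.2)
s=snap('wrist','aa_w'); P=cloud(s)
s=snap('side','aa_s'); im=s['image'][:,:,::-1]; cv2.imwrite('pics/aa_s2.png',cv2.resize(im[100:290,220:360],None,fx=5,fy=3.1,interpolation=2))
```

```text
pos [0.6311 0.0978 0.2442] jawyaw -10.3 w 0.0274 t 27.43 j6 1.81 down [ 0.006  0.    -1.   ] F [ 0.1 -0.4 -1.2]
dp [-0.58 -0.25  0.17] twist -0.02
```

View pics/aa_w.png

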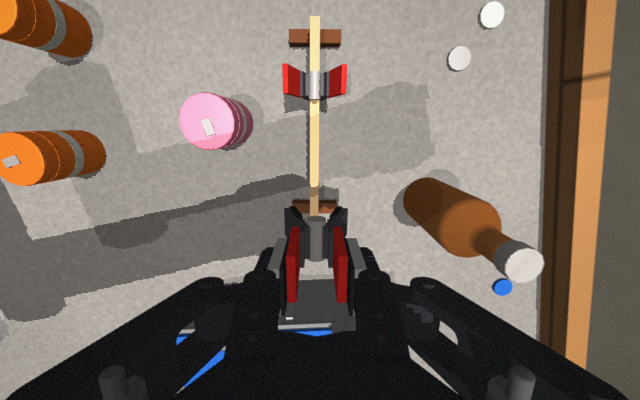

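View pics/aa_s2.png

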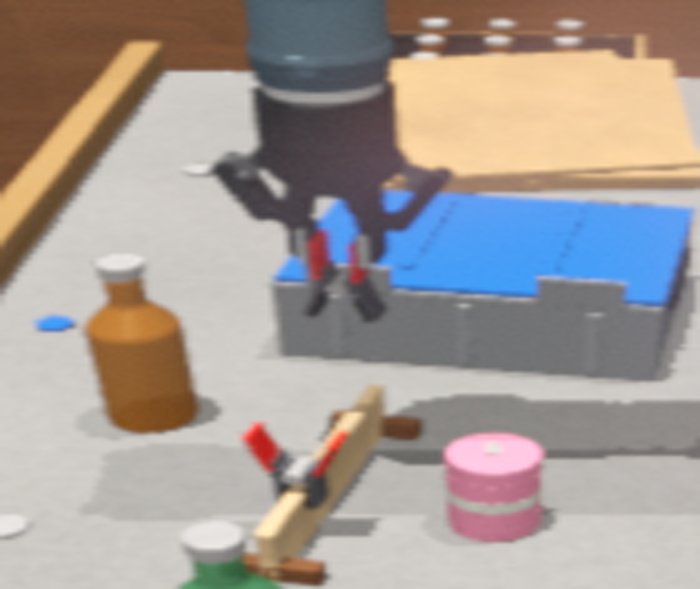

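The clip is held squeezed and upright, jaws gaping below. In the wrist view the pivot is at (316,238). I'll measure it in the tool frame.

```bash
cat >> h.py <<'E'
def held(s,box):
    P=cloud(s); T=Rt(s['st']); t=(P-s['st']['position'])@T*1000
    u0,u1,v0,v1=box
    return t[v0:v1,u0:u1]
E
python3 - <<'E'
from h import *
s=snap('wrist')
t=held(s,(285,348,205,305))
for v in range(0,100,6): print(205+v, [tuple(t[v,u].round(0).astype(int)) for u in (3,8,14,31,48,54,59)])
e=b(.08,.1,0); print(e); go([e[0],e[1],.26],82.3)
E
```

```text
205 [(np.int64(240), np.int64(-40), np.int64(40)), (np.int64(241), np.int64(-33), np.int64(41)), (np.int64(220), np.int64(-24), np.int64(35)), (np.int64(180), np.int64(-1), np.int64(23)), (np.int64(221), np.int64(21), np.int64(35)), (np.int64(221), np.int64(29), np.int64(35)), (np.int64(240), np.int64(38), np.int64(40))]
211 [(np.int64(48), np.int64(-20), np.int64(-9)), (np.int64(46), np.int64(-17), np.int64(-10)), (np.int64(220), np.int64(-24), np.int64(43)), (np.int64(180), np.int64(-1), np.int64(31)), (np.int64(45), np.int64(11), np.int64(-10)), (np.int64(48), np.int64(15), np.int64(-9)), (np.int64(49), np.int64(19), np.int64(-9))]
217 [(np.int64(42), np.int64(-20), np.int64(-7)), (np.int64(34), np.int64(-16), np.int64(-10)), (np.int64(34), np.int64(-12), np.int64(-10)), (np.int64(26), np.int64(-1), np.int64(-12)), (np.int64(36), np.int64(10), np.int64(-9)), (np.int64(34), np.int64(14), np.int64(-10)), (np.int64(44), np.int64(18), np.int64(-6))]
223 [(np.int64(43), np.int64(-20), np.int64(-3)), (np.int64(26), np.int64(-15), np.int64(-8)), (np.int64(21), np.int64(-11), np.int64(-10
[... 3848 characters left out ...]
64(-1), np.int64(158)), (np.int64(200), np.int64(22), np.int64(157)), (np.int64(-26), np.int64(10), np.int64(9)), (np.int64(-26), np.int64(12), np.int64(9))]
301 [(np.int64(-27), np.int64(-14), np.int64(11)), (np.int64(-26), np.int64(-12), np.int64(12)), (np.int64(190), np.int64(-24), np.int64(159)), (np.int64(187), np.int64(-1), np.int64(157)), (np.int64(186), np.int64(21), np.int64(156)), (np.int64(-25), np.int64(10), np.int64(12)), (np.int64(-26), np.int64(12), np.int64(12))]
[np.float64(0.6496772745190161), np.float64(-0.06962057486197973), 0]
pos [0.6284 0.0976 0.2393] jawyaw -10.3 w 0.0278 t 27.58 j6 1.81 down [-0.003 -0.    -1.   ] F [ 0.2 -0.3 -0.3]
dp [-2.07  5.08 16.07] twist 17.48
```

The clip is centred in the grip: pivot 24 mm beyond the TCP, lateral offset -1 mm. Target on the far ear: pivot at z 0.148, so TCP at 0.172. I turn the other way (-18.5 units) so that joint 6 stays in range.

>>> apply_moves:
  plan:
    - {"dp": [0,0.5,2],"twist": -1.4}
    - {"dp": [0,1,4],"twist": -2.8}
    - {"dp": [0,1.5,6],"twist": -4.2}
    - {"dp": [0,2,8],"twist": -5.6}
    - {"dp": [0,3,10],"twist": -7}
    - {"dp": [0,4,12],"twist": -8.4}
    - {"dp": [0,4.5,14],"twist": -9.8}
    - {"dp": [0,5.1,16],"twist": -11.2}

```text
t: 28.25
position: [0.6497, -0.0697, 0.2384]
ee_rot: [0.654, 0.264, 0.657, -0.265]
wrist_force: [0.1, 0.2, -0.5]
width: 0.0275
```

Run:
```python
from h import *
e=b(.08,.1,0); go([e[0],e[1],.24],82.3)
```

```text
pos [ 0.6497 -0.0697  0.2384] jawyaw 46.0 w 0.0275 t 28.25 j6 0.56 down [-0.004  0.001 -1.   ] F [ 0.1  0.2 -0.5]
dp [-0.16 -0.   -0.01] twist -7.25
```

>>> apply_moves:
  plan:
    - {"dp": [0,0,0],"twist": -1.4}
    - {"dp": [0,0,0],"twist": -2.8}
    - {"dp": [0,0,0],"twist": -4.2}
    - {"dp": [0,0,0],"twist": -5.6}
    - {"dp": [0,0,0],"twist": -7.2}
    - {"dp": [0,0,0],"twist": -7.2}
    - {"dp": [0,0,0],"twist": -7.2}

```text
t: 28.83
position: [0.65, -0.0687, 0.239]
ee_rot: [0.704, 0.052, 0.706, -0.052]
wrist_force: [-0.3, 0.6, 0.2]
width: 0.0278
```

Run:
```python
from h import *
e=b(.08,.1,0); go([e[0],e[1],.24],82.3)
s=snap('wrist','bb_w'); t=held(s,(0,640,0,400)); P=cloud(s)
rel=np.dstack([(P[:,:,:2]-O)@BX,(P[:,:,:2]-O)@BY,P[:,:,2]])
q=(rel[:,:,2]>.122)&(rel[:,:,2]<.137)&(abs(rel[:,:,1]-.1)<.015)&(rel[:,:,0]<.12)
n,l,st,ce=cv2.connectedComponentsWithStats(q.astype(np.uint8))
for i in range(1,n):
    if st[i,4]>40: p=rel[l==i]; tt=t[l==i]; print(ce[i].round(),st[i],'bin',np.percentile(p,3,0).round(3),np.percentile(p,97,0).round(3),'tool mm',np.percentile(tt,3,0).round(1),np.percentile(tt,97,0).round(1))
s=snap('side','bb_s'); im=s['image'][:,:,::-1]; cv2.imwrite('pics/bb_s2.png',cv2.resize(im[110:220,260:380],None,fx=6,fy=5,interpolation=2))
```

```text
pos [ 0.65   -0.0687  0.239 ] jawyaw 81.6 w 0.0278 t 28.83 j6 -0.05 down [-0.003  0.001 -1.   ] F [-0.3  0.6  0.2]
dp [-0.1  -0.09 -0.01] twist -0.15
[310.  18.] [307   0   6  39 208] bin [-0.08   0.096  0.125] [-0.056  0.1    0.131] tool mm [ 108.5   -7.3 -159.3] [ 114.5   -3.4 -135.5]
[317.  23.] [314   0   7  46 294] bin [-0.079  0.101  0.127] [-0.051  0.106  0.131] tool mm [ 108.4   -1.9 -158.7] [ 112.8    2.8 -130.5]
[319. 190.] [316 168   6  48 256] bin [0.05  0.101 0.128] [0.091 0.105 0.131] tool mm [108.2  -0.5 -30.1] [111.1   4.1  11.5]
[313. 195.] [311 173   5  43 195] bin [0.054 0.096 0.128] [0.091 0.1   0.131] tool mm [107.9  -5.1 -25.4] [111.4  -1.4  11.6]
```

View pics/bb_w.png

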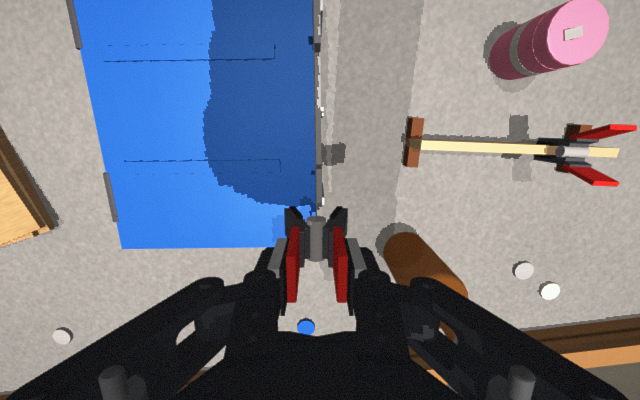

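View pics/bb_s2.png

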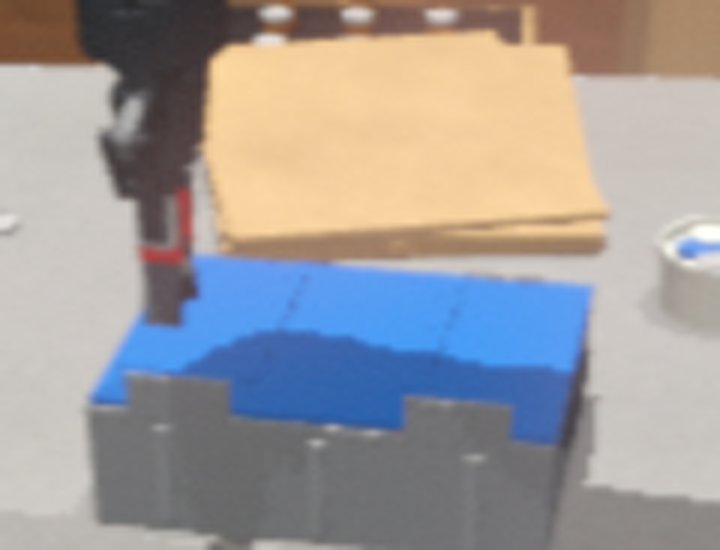

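In the tool frame the ear/tab double edge runs from -5.1 to +4.1 mm, centred at -0.5. The clip's centre is at -1, so it is aligned, and the ear's start gives TCP x = 0.08. Descend to TCP 0.173.

>>> apply_moves:
  plan:
    - {"dp": [2,-0.05,0],"twist": -0.1}
    - {"dp": [3.5,-0.05,0],"twist": -0.1}
    - {"dp": [4.5,-0.05,0],"twist": -0.1}
    - {"dp": [5.5,-0.05,0],"twist": -0.1}
    - {"dp": [6.1,-0.05,0],"twist": -0.1}
    - {"dp": [6.6,-0.05,0],"twist": -0.1}
    - {"dp": [6.6,-0.05,0],"twist": -0.1}
    - {"dp": [6.6,-0.05,0],"twist": -0.1}

```text
t: 29.6
position: [0.6509, -0.0693, 0.175]
ee_rot: [0.706, 0.048, 0.705, -0.048]
wrist_force: [-0.9, -0.3, -0.4]
width: 0.0273
```

Run:
```python
from h import *
e=b(.08,.1,0); go([e[0],e[1],.172],82.3)
s=snap('wrist','cc_w')
s=snap('side','cc_s'); im=s['image'][:,:,::-1]; cv2.imwrite('pics/cc_s2.png',cv2.resize(im[110:220,260:380],None,fx=6,fy=5,interpolation=2))
```

```text
pos [ 0.6509 -0.0693  0.175 ] jawyaw 82.2 w 0.0273 t 29.6 j6 -0.07 down [ 0.  0. -1.] F [-0.9 -0.3 -0.4]
dp [ 0.3  -0.04 -0.12] twist -0.02
```

View pics/cc_w.png

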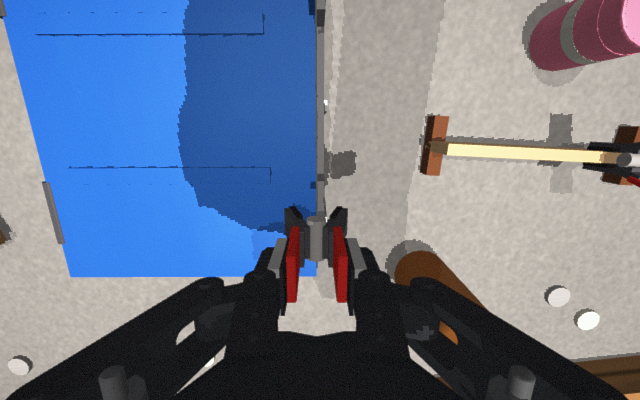

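View pics/cc_s2.png

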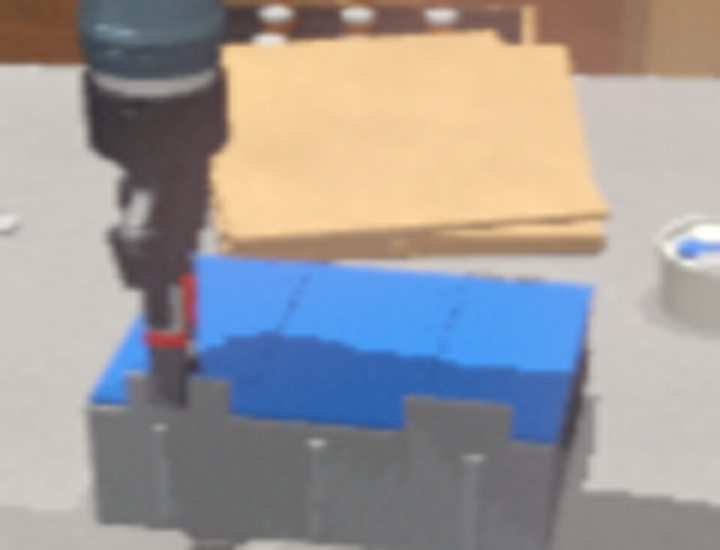

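The near jaw now sits outside the ear and the tab is inside, with no contact force. Lower 4 mm more and release.

>>> apply_moves:
  plan:
    - {"dp": [0.4,0,0],"twist": 0}
    - {"dp": [0.4,0,0],"twist": 0}
    - {"dp": [0.4,0,0],"twist": 0}

```text
t: 29.95
position: [0.6507, -0.0693, 0.1707]
ee_rot: [0.705, 0.048, 0.706, -0.048]
wrist_force: [-0.3, -0.1, 0.2]
width: 0.0273
```

>>> apply_moves:
  plan:
    - {"dp": [0,0,0],"twist": 0}
    - {"dp": [0,0,0],"twist": 0}
    - {"dp": [0,0,0],"twist": 0}
    - {"dp": [0,0,0],"twist": 0}
    - {"dp": [0,0,0],"twist": 0}
    - {"dp": [0,0,0],"twist": 0}
  hand: 1

```text
t: 30.45
position: [0.6509, -0.0694, 0.1709]
ee_rot: [0.706, 0.048, 0.705, -0.048]
wrist_force: [0.4, -0.3, 1.0]
width: 0.0855
```

Run:
```python
from h import *
e=b(.08,.1,0); go([e[0],e[1],.172],82.3)
s=snap('wrist','dd_w'); clips(s)
```

```text
pos [ 0.6509 -0.0694  0.1709] jawyaw 82.2 w 0.0855 t 30.45 j6 -0.07 down [ 0.  0. -1.] F [ 0.4 -0.3  1. ]
dp [-0.11 -0.04 -0.12] twist -0.02
red [273.3 268.7] 1857 world med [ 0.6456 -0.0894  0.1923] max z 0.2018 tool lo/hi cm [-3.09 -2.62 -1.19] [-0.04 -1.43  0.99]
red [360.7 268.7] 1872 world med [ 0.6509 -0.0487  0.1927] max z 0.202 tool lo/hi cm [-3.12  1.46 -1.2 ] [-0.08  2.64  0.98]
```

View pics/dd_w.png

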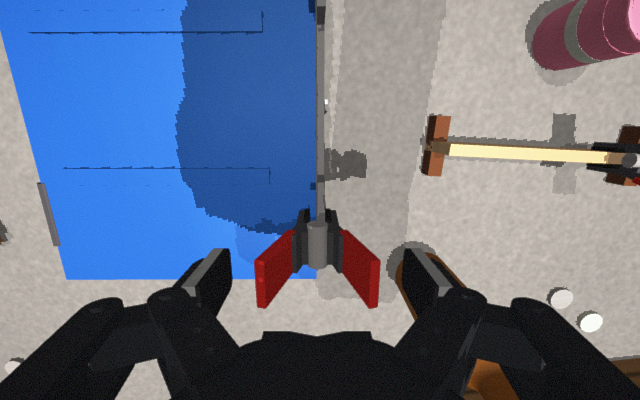

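The clip sprang shut on the edge, but the pads dragged it up as they opened. The handle tops at 0.202 put the pivot at about 0.157 and the jaws at 0.131, just too high. I'll squeeze it partway (40 mm), measure, push it down, and then let go.

>>> apply_moves:
  plan:
    - {"dp": [0,0,0],"twist": 0}
    - {"dp": [0,0,0],"twist": 0}
    - {"dp": [0,0,0],"twist": 0}
    - {"dp": [0,0,0],"twist": 0}
    - {"dp": [0,0,0],"twist": 0}
    - {"dp": [0,0,0],"twist": 0}
  hand: -0.06
  force: 50

```text
t: 31.0
position: [0.6507, -0.0694, 0.1706]
ee_rot: [0.705, 0.048, 0.706, -0.048]
wrist_force: [-0.1, -0.8, -0.5]
width: 0.0404
```

```bash
cat >> h.py <<'E'
def pin(s):
    t=held(s,(305,328,215,262)); P=cloud(s)[215:262,305:328]
    m=(t[:,:,0]<60)&(t[:,:,0]>-20)
    g=t[m]; print('pin top tool mm',np.median(g,0).round(1),'pivot z ~',(np.median(P[m][:,2])-.006).round(4))
E
python3 - <<'E'
from h import *
e=b(.08,.1,0); go([e[0],e[1],.172],82.3)
s=snap('wrist','ee_w'); clips(s); pin(s)
E
```

```text
pos [ 0.6507 -0.0694  0.1706] jawyaw 82.2 w 0.0404 t 31.0 j6 -0.07 down [-0.  0. -1.] F [-0.1 -0.8 -0.5]
dp [-0.14 -0.04 -0.1 ] twist -0.02
red [283.7 266. ] 1356 world med [ 0.645  -0.0842  0.1925] max z 0.1986 tool lo/hi cm [-2.82 -1.99 -1.19] [ 0.38 -1.18  0.96]
red [349.7 266. ] 1339 world med [ 0.6489 -0.0536  0.1931] max z 0.1989 tool lo/hi cm [-2.84  1.2  -1.19] [0.31 1.98 0.94]
pin top tool mm [15.1 -0.4 -3.1] pivot z ~ 0.1495
```

View pics/ee_w.png

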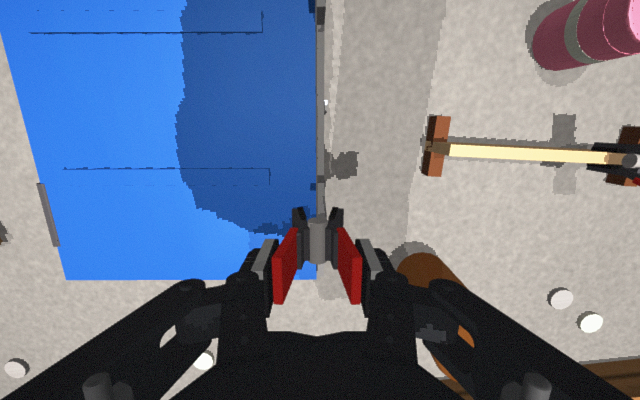

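>>> apply_moves:
  plan:
    - {"dp": [0.2,0,0],"twist": 0}
    - {"dp": [0.5,0,0],"twist": 0}
    - {"dp": [0.5,0,0],"twist": 0}

```text
t: 31.3
position: [0.6504, -0.0693, 0.1648]
ee_rot: [0.705, 0.048, 0.706, -0.048]
wrist_force: [-0.2, -0.3, -0.6]
width: 0.0403
```

>>> apply_moves:
  plan:
    - {"dp": [0,0,0],"twist": 0}
    - {"dp": [0,0,0],"twist": 0}
    - {"dp": [0,0,0],"twist": 0}
    - {"dp": [0,0,0],"twist": 0}
  hand: 0.06

```text
t: 31.63
position: [0.6509, -0.0694, 0.1659]
ee_rot: [0.706, 0.048, 0.705, -0.048]
wrist_force: [0.6, -1.1, -1.4]
width: 0.045
```

Run:
```python
from h import *
e=b(.08,.1,0); go([e[0],e[1],.172],82.3)
s=snap('wrist','ff_w'); clips(s); pin(s)
```

```text
pos [ 0.6509 -0.0694  0.1659] jawyaw 82.2 w 0.045 t 31.63 j6 -0.07 down [ 0.  0. -1.] F [ 0.6 -1.1 -1.4]
dp [-0.61 -0.04 -0.12] twist -0.02
red [279.9 266.6] 1542 world med [ 0.6452 -0.0861  0.1873] max z 0.1948 tool lo/hi cm [-2.9  -2.24 -1.18] [ 0.27 -1.28  0.97]
red [353.4 267. ] 1524 world med [ 0.65   -0.052   0.1877] max z 0.195 tool lo/hi cm [-2.92  1.29 -1.19] [0.2  2.22 0.97]
pin top tool mm [13.5 -0.4 -3.8] pivot z ~ 0.1464
```

>>> apply_moves:
  plan:
    - {"dp": [0.2,0,0],"twist": 0}
    - {"dp": [0.2,0,0],"twist": 0}
    - {"dp": [0.2,0,0],"twist": 0}
    - {"dp": [0.2,0,0],"twist": 0}
    - {"dp": [0.2,0,0],"twist": 0}
    - {"dp": [0.2,0,0],"twist": 0}
  hand: 1

```text
t: 32.18
position: [0.6509, -0.0694, 0.1638]
ee_rot: [0.706, 0.048, 0.705, -0.048]
wrist_force: [0.2, -0.2, -0.2]
width: 0.085
```

Run:
```python
from h import *
go([.6472,.2,.25],-10.2)
s=snap('wrist','gg_w'); clips(s); pin(s)
```

```text
pos [ 0.6509 -0.0694  0.1638] jawyaw 82.2 w 0.085 t 32.18 j6 -0.07 down [ 0.  0. -1.] F [ 0.2 -0.2 -0.2]
dp [-8.61 26.64 -4.02] twist -17.52
red [273.4 269.9] 1860 world med [ 0.6457 -0.0893  0.1859] max z 0.1953 tool lo/hi cm [-3.15 -2.61 -1.16] [-0.11 -1.42  1.01]
red [361.1 269.8] 1890 world med [ 0.6513 -0.0485  0.1861] max z 0.1953 tool lo/hi cm [-3.16  1.47 -1.16] [-0.12  2.66  1.02]
pin top tool mm [ 9.  -0.4 -6. ] pivot z ~ 0.1489
```

The far-ear clip is now released and gripping. Its handle tops are at 0.195, so the pivot is at ≈ 0.149 and the jaws at ≈ 0.123, within 0.100–0.130. On to the second clip.

>>> apply_moves:
  plan:
    - {"dp": [-3,0,0],"twist": 0}
    - {"dp": [-6,0,0],"twist": 0}
    - {"dp": [-9,0,0],"twist": 0}
    - {"dp": [-9,3,-0.5],"twist": 1.4}
    - {"dp": [-9,6,-1],"twist": 2.8}
    - {"dp": [-9,9,-1.5],"twist": 4.2}
    - {"dp": [-9,12,-2],"twist": 5.6}
    - {"dp": [-9,15,-2.5],"twist": 7}

```text
t: 32.9
position: [0.6463, 0.0839, 0.254]
ee_rot: [0.658, 0.26, 0.657, -0.26]
wrist_force: [0.7, -0.4, 0.2]
width: 0.0854
```

Run:
```python
from h import *
go([.6472,.2,.25],-10.2)
```

```text
pos [0.6463 0.0839 0.254 ] jawyaw 46.8 w 0.0854 t 32.9 j6 0.79 down [ 0.001  0.    -1.   ] F [ 0.7 -0.4  0.2]
dp [ 0.4   8.53 -7.88] twist 11.41
```

>>> apply_moves:
  plan:
    - {"dp": [0.4,2,-2],"twist": 1.4}
    - {"dp": [0.4,4,-4],"twist": 2.8}
    - {"dp": [0.4,6,-6],"twist": 4.2}
    - {"dp": [0.4,8.5,-7.9],"twist": 5.6}
    - {"dp": [0.4,8.5,-7.9],"twist": 7}
    - {"dp": [0.4,8.5,-7.9],"twist": 8.4}
    - {"dp": [0.4,8.5,-7.9],"twist": 9.8}
    - {"dp": [0.4,8.5,-7.9],"twist": 11.2}

```text
t: 33.57
position: [0.6462, 0.1992, 0.2497]
ee_rot: [0.459, 0.538, 0.459, -0.538]
wrist_force: [-0.1, 0.2, 0.3]
width: 0.0852
```

>>> apply_moves:
  plan:
    - {"dp": [2,0,0],"twist": 0.2}
    - {"dp": [4,0,0],"twist": 0.2}
    - {"dp": [5,0,0],"twist": 0.2}
    - {"dp": [5,0,0],"twist": 0.2}
    - {"dp": [5,0,0],"twist": 0.2}

```text
t: 33.98
position: [0.6456, 0.1986, 0.1994]
ee_rot: [-0.455, -0.54, -0.456, 0.541]
wrist_force: [-0.0, 0.4, 0.8]
width: 0.0852
```

Run:
```python
from h import *
go([.6472,.2,.092],-10.2)
s=snap('wrist','hh_w'); clips(s)
s=snap('side','hh_s'); im=s['image'][:,:,::-1]; cv2.imwrite('pics/hh_s2.png',cv2.resize(im[110:220,260:380],None,fx=6,fy=5,interpolation=2))
```

```text
pos [0.6456 0.1986 0.1994] jawyaw -9.8 w 0.0852 t 33.98 j6 1.95 down [-0.002 -0.    -1.   ] F [-0.   0.4  0.8]
dp [10.74  0.15 -0.17] twist 0.08
red [295.4 201.2] 533 world med [0.6287 0.2076 0.1137] max z 0.123 tool lo/hi cm [ 7.63 -2.41 -1.63] [10.69 -1.19  0.57]
red [344.9 201.9] 541 world med [0.6689 0.2    0.1139] max z 0.1231 tool lo/hi cm [ 7.62  1.69 -1.57] [10.57  2.9   0.59]
```

View pics/hh_w.png

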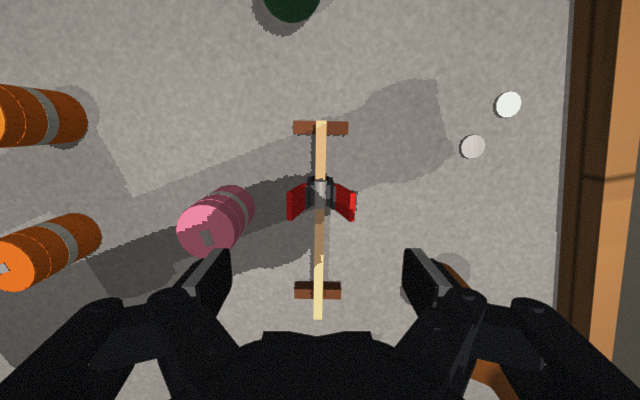

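View pics/hh_s2.png

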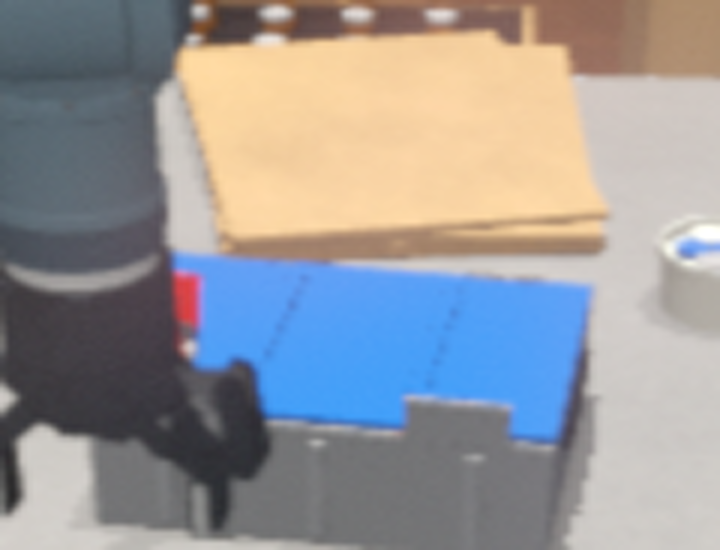

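The second clip is centred at about (321,200), 2.4 mm off along the jaw axis and 4 to 5 mm along the board. Shift, descend and check.

>>> apply_moves:
  plan:
    - {"dp": [0,0.2,-0.4],"twist": 0.1}
    - {"dp": [3,0.2,-0.4],"twist": 0.1}
    - {"dp": [6,0.2,-0.4],"twist": 0.1}
    - {"dp": [9,0.2,-0.4],"twist": 0.1}
    - {"dp": [11.3,0.2,-0.4],"twist": 0.1}
    - {"dp": [11.3,0.2,-0.4],"twist": 0.1}
    - {"dp": [11.3,0.2,-0.4],"twist": 0.1}

```text
t: 34.67
position: [0.6482, 0.2023, 0.0864]
ee_rot: [-0.453, -0.542, -0.453, 0.544]
wrist_force: [0.5, 0.1, 0.3]
width: 0.0856
```

Run:
```python
from h import *
go([.6472,.2,.086],-10.2)
s=snap('wrist','ii_w'); clips(s)
```

```text
pos [0.6482 0.2023 0.0864] jawyaw -10.3 w 0.0856 t 34.67 j6 1.96 down [-0.002 -0.    -1.   ] F [0.5 0.1 0.3]
dp [ 0.04 -0.06  0.25] twist -0.02
red [272.9 273.5] 2056 world med [0.6287 0.2085 0.1135] max z 0.1229 tool lo/hi cm [-3.66 -2.61 -1.2 ] [-0.59 -1.41  1.02]
red [364.4 274.1] 2068 world med [0.6692 0.2012 0.1139] max z 0.123 tool lo/hi cm [-3.68  1.49 -1.17] [-0.67  2.68  1.  ]
```

Centred within 1 mm. Squeeze and lift.

>>> apply_moves:
  plan:
    - {"dp": [0,0,0],"twist": 0}
    - {"dp": [0,0,0],"twist": 0}
    - {"dp": [0,0,0],"twist": 0}
    - {"dp": [0,0,0],"twist": 0}
    - {"dp": [0,0,0],"twist": 0}
    - {"dp": [0,0,0],"twist": 0}
    - {"dp": [0,0,0],"twist": 0}
  hand: -1
  force: 50

```text
t: 35.3
position: [0.6492, 0.2024, 0.0873]
ee_rot: [0.453, 0.543, 0.453, -0.543]
wrist_force: [-0.6, 0.4, 1.2]
width: 0.0275
```

>>> apply_moves:
  plan:
    - {"dp": [-1,0,0],"twist": 0}
    - {"dp": [-2.5,0,0],"twist": 0}
    - {"dp": [-5,0,0],"twist": 0}
    - {"dp": [-8,0,0],"twist": 0}
    - {"dp": [-12,0,0],"twist": 0}
    - {"dp": [-15.5,0,0],"twist": 0}
    - {"dp": [-15.5,0,0],"twist": 0}
    - {"dp": [-15.5,0,0],"twist": 0}

```text
t: 35.97
position: [0.6507, 0.2027, 0.2456]
ee_rot: [0.454, 0.545, 0.452, -0.541]
wrist_force: [0.4, -0.8, -1.3]
width: 0.0276
```

Run:
```python
from h import *
s=snap('wrist','jj_w'); clips(s); pin(s)
e=b(-.08,.1,0); go([e[0],e[1],.24],82.3)
```

```text
red [294.9 236.3] 114 world med [0.6404 0.2156 0.2447] max z 0.2493 tool lo/hi cm [-0.38 -1.49 -1.12] [ 0.98 -1.04 -0.  ]
red [336.1 239.4] 138 world med [0.6621 0.2111 0.2441] max z 0.2496 tool lo/hi cm [-0.41  0.84 -1.12] [1.02 1.3  0.88]
pin top tool mm [15.7 -0.9 -1.6] pivot z ~ 0.2239
pos [0.6495 0.2024 0.2429] jawyaw -10.3 w 0.0278 t 36.02 j6 1.96 down [ 0.002  0.001 -1.   ] F [-0.3 -0.5 -1.9]
dp [  0.24 -11.1   27.49] twist 17.48
```

View pics/jj_w.png

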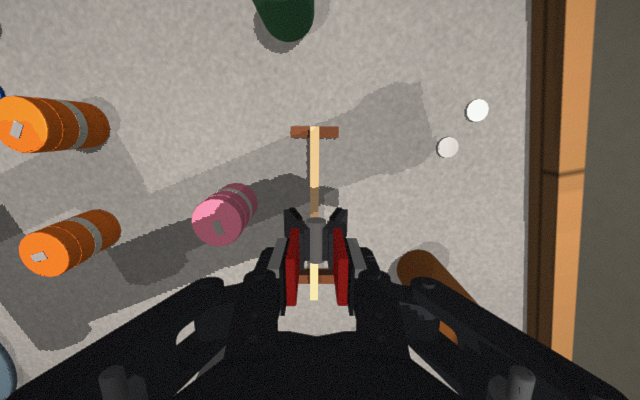

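The second clip is held, with its pivot 22 mm beyond the TCP. Carry it to the near ear while turning.

>>> apply_moves:
  plan:
    - {"dp": [0,-1,2.5],"twist": -1.4}
    - {"dp": [0,-2,5],"twist": -2.8}
    - {"dp": [0,-3.2,8],"twist": -4.2}
    - {"dp": [0,-4.5,11],"twist": -5.6}
    - {"dp": [0,-5.7,14],"twist": -7}
    - {"dp": [0,-6.9,17],"twist": -8.4}
    - {"dp": [0,-8.1,20],"twist": -9.8}
    - {"dp": [0,-9.3,23],"twist": -11.2}

```text
t: 36.68
position: [0.5135, -0.0082, 0.2396]
ee_rot: [0.654, 0.264, 0.657, -0.265]
wrist_force: [0.9, -0.9, -0.0]
width: 0.0276
```

Run:
```python
from h import *
e=b(-.08,.1,0); go([e[0],e[1],.24],82.3)
```

```text
pos [ 0.5135 -0.0082  0.2396] jawyaw 46.1 w 0.0276 t 36.68 j6 0.63 down [-0.004  0.001 -1.   ] F [ 0.9 -0.9 -0. ]
dp [-0.03 -4.43  1.16] twist -7.25
```

>>> apply_moves:
  plan:
    - {"dp": [0,-1,0.3],"twist": -1.4}
    - {"dp": [0,-2.5,0.6],"twist": -2.8}
    - {"dp": [0,-4.4,1.2],"twist": -4.2}
    - {"dp": [0,-4.4,1.2],"twist": -5.6}
    - {"dp": [0,-4.4,1.2],"twist": -7.2}
    - {"dp": [0,-4.4,1.2],"twist": -7.2}
    - {"dp": [0,-4.4,1.2],"twist": -7.2}
    - {"dp": [0,-4.4,1.2],"twist": -7.2}

```text
t: 37.35
position: [0.4933, -0.0469, 0.2407]
ee_rot: [0.704, 0.052, 0.706, -0.052]
wrist_force: [0.3, -1.3, -0.8]
width: 0.0276
```

Run:
```python
from h import *
e=b(-.08,.1,0); go([e[0],e[1],.17],82.3)
s=snap('wrist','kk_w'); t=held(s,(0,640,0,400)); P=cloud(s); pin(s)
rel=np.dstack([(P[:,:,:2]-O)@BX,(P[:,:,:2]-O)@BY,P[:,:,2]])
q=(rel[:,:,2]>.122)&(rel[:,:,2]<.137)&(abs(rel[:,:,1]-.1)<.015)&(rel[:,:,0]<.12)
n,l,st,ce=cv2.connectedComponentsWithStats(q.astype(np.uint8))
for i in range(1,n):
    if st[i,4]>40: p=rel[l==i]; tt=t[l==i]; print(ce[i].round(),st[i],'bin',np.percentile(p,3,0).round(3),np.percentile(p,97,0).round(3),'tool mm',np.percentile(tt,3,0).round(1),np.percentile(tt,97,0).round(1))
s=snap('side','kk_s'); im=s['image'][:,:,::-1]; cv2.imwrite('pics/kk_s2.png',cv2.resize(im[110:220,260:380],None,fx=6,fy=5,interpolation=2))
```

```text
pos [ 0.4933 -0.0469  0.2407] jawyaw 81.6 w 0.0276 t 37.35 j6 -0.08 down [-0.002  0.001 -1.   ] F [ 0.3 -1.3 -0.8]
dp [ 7.07 -0.16 -0.19] twist -0.15
pin top tool mm [15.6 -0.4 -2.4] pivot z ~ 0.2191
[318. 190.] [315 165   7  53 273] bin [-0.111  0.101  0.128] [-0.065  0.105  0.131] tool mm [109.7  -1.3 -32.4] [112.5   3.2  13.6]
[312. 193.] [310 171   5  47 212] bin [-0.105  0.096  0.127] [-0.065  0.1    0.131] tool mm [109.8  -6.  -27. ] [113.3  -2.3  13.1]
[320. 326.] [318 316   9  20 104] bin [0.049 0.101 0.123] [0.071 0.108 0.131] tool mm [109.8   1.5 127.1] [117.6   8.  148.9]
[314. 328.] [309 320   8  16  71] bin [0.054 0.093 0.122] [0.071 0.099 0.131] tool mm [109.8  -7.  131.9] [118.   -0.6 149.3]
```

View pics/kk_w.png

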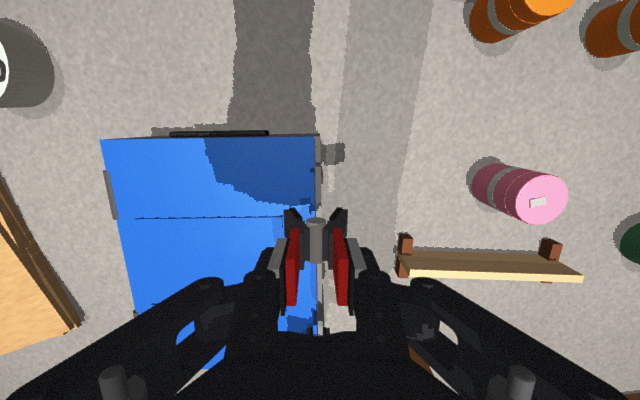

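View pics/kk_s2.png

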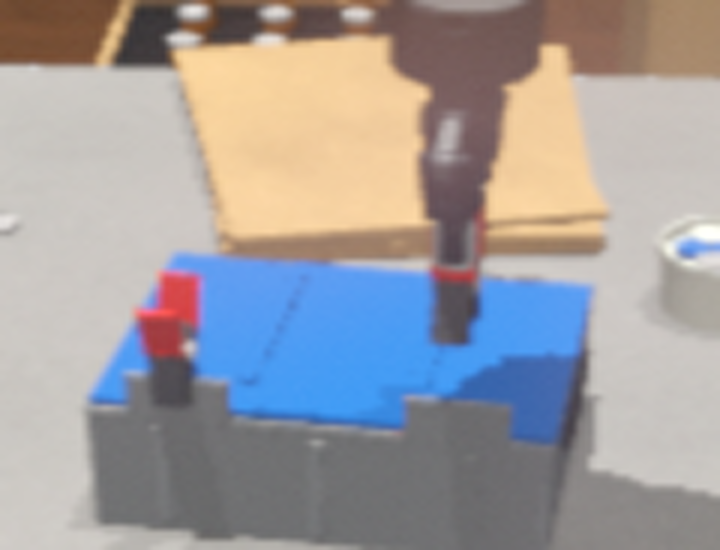

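At (20,60) there is a grey rounded thing, probably the tub in the arm's shadow; I'll check that with a crop. The far clip stands upright on its ear. The near ear's double edge is centred at -1.4 mm in the tool frame and the clip at about -0.6, so I shift -0.1 cm and descend.

>>> apply_moves:
  plan:
    - {"dp": [2,-0.1,-0.1],"twist": -0.1}
    - {"dp": [3.5,-0.1,-0.1],"twist": -0.1}
    - {"dp": [4.5,-0.1,-0.1],"twist": -0.1}
    - {"dp": [5.5,-0.1,-0.1],"twist": -0.1}
    - {"dp": [6.1,-0.1,-0.1],"twist": -0.1}
    - {"dp": [6.8,-0.1,-0.1],"twist": -0.1}
    - {"dp": [6.8,-0.1,-0.1],"twist": -0.1}
    - {"dp": [6.8,-0.1,-0.1],"twist": -0.1}

```text
t: 38.12
position: [0.4929, -0.048, 0.1737]
ee_rot: [0.705, 0.048, 0.706, -0.048]
wrist_force: [0.3, -0.4, 0.1]
width: 0.0275
```

Run:
```python
from h import *
e=b(-.08,.1,0); go([e[0],e[1],.17],82.3)
s=snap('wrist','ll_w'); pin(s)
a=cv2.resize(s['image'][0:140,0:120,::-1],None,fx=2.5,fy=2.5)
s=snap('side','ll_s'); im=s['image'][:,:,::-1]; c=cv2.resize(im[110:220,260:380],None,fx=4,fy=4,interpolation=2)
a=cv2.resize(a,(300,440)); cv2.imwrite('pics/ll2.png',np.hstack([a,c]))
snap('top','ll_t')
```

```text
pos [ 0.4929 -0.048   0.1737] jawyaw 82.2 w 0.0275 t 38.12 j6 -0.09 down [-0.  0. -1.] F [ 0.3 -0.4  0.1]
dp [ 0.37 -0.04 -0.17] twist -0.02
pin top tool mm [15.7 -0.4 -2.9] pivot z ~ 0.152
```

View pics/ll2.png

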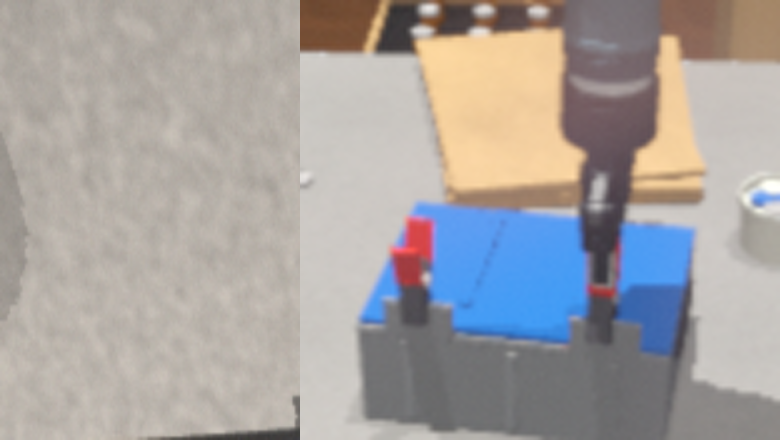

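View pics/ll_t.png

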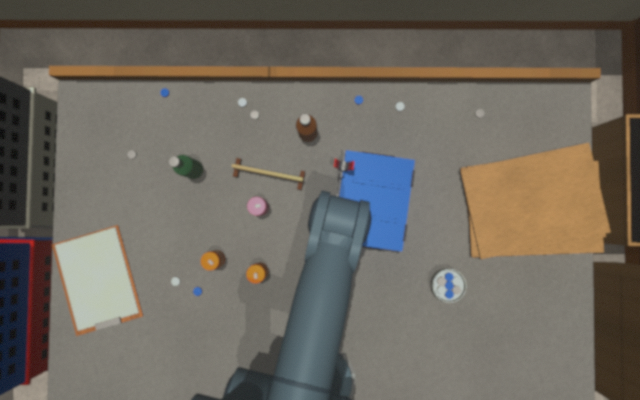

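The grey thing was only the tub's side; the top view shows the tub untouched at (449,285), and no cans left on the table. The clip straddles the near ear. I'll lower a little, open partway, then press down before the full release.

>>> apply_moves:
  plan:
    - {"dp": [0.4,0,-0.1],"twist": 0}
    - {"dp": [0.4,0,-0.1],"twist": 0}
    - {"dp": [0.4,0,-0.1],"twist": 0}

```text
t: 38.52
position: [0.4918, -0.0479, 0.1697]
ee_rot: [0.705, 0.048, 0.706, -0.048]
wrist_force: [-0.3, 0.3, 0.1]
width: 0.0277
```

>>> apply_moves:
  plan:
    - {"dp": [0,0,0],"twist": 0}
    - {"dp": [0,0,0],"twist": 0}
    - {"dp": [0,0,0],"twist": 0}
    - {"dp": [0,0,0],"twist": 0}
  hand: -0.1

```text
t: 38.85
position: [0.492, -0.048, 0.1698]
ee_rot: [0.706, 0.048, 0.705, -0.048]
wrist_force: [0.6, 0.4, -1.2]
width: 0.0386
```

Run:
```python
from h import *
e=b(-.08,.1,0); go([e[0],e[1],.17],82.3)
s=snap('wrist','mm_w'); clips(s); pin(s)
```

```text
pos [ 0.492  -0.048   0.1698] jawyaw 82.2 w 0.0386 t 38.85 j6 -0.09 down [ 0.  0. -1.] F [ 0.6  0.4 -1.2]
dp [-0.02 -0.03 -0.08] twist -0.02
red [284.  268.3] 1295 world med [ 0.4859 -0.0623  0.1951] max z 0.2005 tool lo/hi cm [-3.08 -1.91 -1.17] [ 0.12 -1.2   0.93]
red [348.3 268.4] 1351 world med [ 0.4904 -0.0331  0.1938] max z 0.2001 tool lo/hi cm [-3.03  1.11 -1.17] [0.11 1.88 0.96]
pin top tool mm [13.1 -0.4 -3.7] pivot z ~ 0.1507
```

>>> apply_moves:
  plan:
    - {"dp": [0.2,0,0],"twist": 0}
    - {"dp": [0.6,0,0],"twist": 0}
    - {"dp": [0.6,0,0],"twist": 0}

```text
t: 39.15
position: [0.4914, -0.0478, 0.1629]
ee_rot: [0.705, 0.048, 0.706, -0.048]
wrist_force: [-0.4, 0.7, -0.3]
width: 0.0386
```

>>> apply_moves:
  plan:
    - {"dp": [0,0,0],"twist": 0}
    - {"dp": [0,0,0],"twist": 0}
    - {"dp": [0,0,0],"twist": 0}
    - {"dp": [0,0,0],"twist": 0}
  hand: 0.05

```text
t: 39.48
position: [0.492, -0.0479, 0.1638]
ee_rot: [0.706, 0.048, 0.705, -0.048]
wrist_force: [0.3, -1.1, -0.2]
width: 0.045
```

Run:
```python
from h import *
e=b(-.08,.1,0); go([e[0],e[1],.17],82.3)
s=snap('wrist','nn_w'); clips(s); pin(s)
```

```text
pos [ 0.492  -0.0479  0.1638] jawyaw 82.2 w 0.045 t 39.48 j6 -0.09 down [ 0.  0. -1.] F [ 0.3 -1.1 -0.2]
dp [-0.62 -0.04 -0.09] twist -0.02
red [279.2 269.4] 1540 world med [ 0.4863 -0.0646  0.1881] max z 0.1955 tool lo/hi cm [-3.17 -2.21 -1.17] [-0.01 -1.31  0.95]
red [353.3 269.6] 1593 world med [ 0.4913 -0.0309  0.1874] max z 0.1952 tool lo/hi cm [-3.14  1.24 -1.17] [-0.02  2.19  1.01]
pin top tool mm [11.2 -0.4 -4.2] pivot z ~ 0.1466
```

>>> apply_moves:
  plan:
    - {"dp": [0.2,0,0],"twist": 0}
    - {"dp": [0.2,0,0],"twist": 0}
    - {"dp": [0.2,0,0],"twist": 0}
    - {"dp": [0.2,0,0],"twist": 0}
    - {"dp": [0.2,0,0],"twist": 0}
    - {"dp": [0.2,0,0],"twist": 0}
  hand: 1

```text
t: 40.03
position: [0.492, -0.048, 0.1619]
ee_rot: [0.706, 0.048, 0.705, -0.048]
wrist_force: [-0.1, 0.1, 0.3]
width: 0.0853
```

>>> apply_moves:
  plan:
    - {"dp": [-3,0,0],"twist": 0}
    - {"dp": [-6,0,0],"twist": 0}
    - {"dp": [-9,0,0],"twist": 0}
    - {"dp": [-11,0,0],"twist": 0}
    - {"dp": [-11,0,-4],"twist": 0}
    - {"dp": [-11,0,-8],"twist": 0}
    - {"dp": [-11,0,-8],"twist": 0}

```text
t: 40.62
position: [0.4046, -0.0352, 0.2705]
ee_rot: [0.702, 0.049, 0.709, -0.048]
wrist_force: [-1.4, 0.1, -0.3]
width: 0.0856
```

Run:
```python
from h import *
go(b(-.08,.1,.25),82.3)
def rel(P): return np.dstack([(P[:,:,:2]-O)@BX,(P[:,:,:2]-O)@BY,P[:,:,2]])
for nm in ['wrist','side','top']:
    s=snap(nm,'oo_'+nm); P=cloud(s); r=rel(P); hsv=cv2.cvtColor(s['image'],cv2.COLOR_RGB2HSV)
    m=((hsv[:,:,0]<6)|(hsv[:,:,0]>172))&(hsv[:,:,1]>130)&(abs(r[:,:,0])<.15)&(abs(r[:,:,1]-.1)<.06)&(r[:,:,2]>.1)
    for sg in (-1,1):
        p=r[m&(r[:,:,0]*sg>0)]
        if len(p)>5: print(nm,sg,len(p),'lo',np.percentile(p,4,0).round(4),'hi',np.percentile(p,96,0).round(4))
    q=(abs(r[:,:,0])<.04)&(abs(r[:,:,1])<.085)&(r[:,:,2]<.15)&(r[:,:,2]>.08); p=r[q]
    if len(p)>50: print('lid',np.median(p[:,2]).round(4),np.linalg.lstsq(np.c_[p[:,:2],np.ones(len(p))],p[:,2],rcond=None)[0].round(4))
    if nm=='side': cv2.imwrite('pics/oo_s2.png',cv2.resize(s['image'][110:220,260:380,::-1],None,fx=6,fy=5,interpolation=2))
```

```text
pos [ 0.4046 -0.0352  0.2705] jawyaw 82.2 w 0.0856 t 40.62 j6 -0.11 down [-0.009  0.002 -1.   ] F [-1.4  0.1 -0.3]
dp [ 1.97 -0.11  8.76] twist -0.02
wrist -1 898 lo [-0.0907  0.0748  0.1652] hi [-0.0688  0.1262  0.1957]
lid 0.1047 [-0.0003  0.0008  0.1047]
side -1 94 lo [-0.0874  0.0792  0.161 ] hi [-0.0689  0.1292  0.1947]
side 1 90 lo [0.0735 0.0777 0.1616] hi [0.0904 0.13   0.1952]
lid 0.1056 [0.0028 0.0007 0.1055]
top -1 52 lo [-0.0865  0.0752  0.1719] hi [-0.0721  0.1243  1.4857]
top 1 42 lo [0.0721 0.0753 0.1716] hi [0.0876 0.1243 0.197 ]
lid 0.1057 [-0.0003 -0.0008  0.1057]
```

View pics/oo_s2.png

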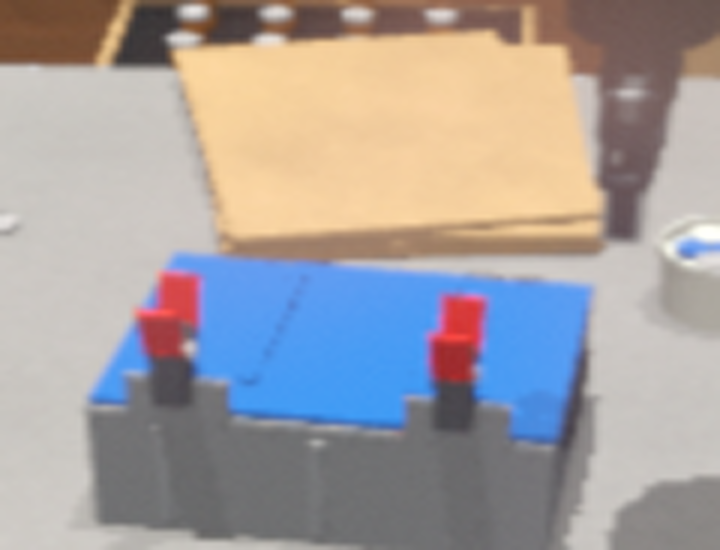

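View pics/oo_wrist.png

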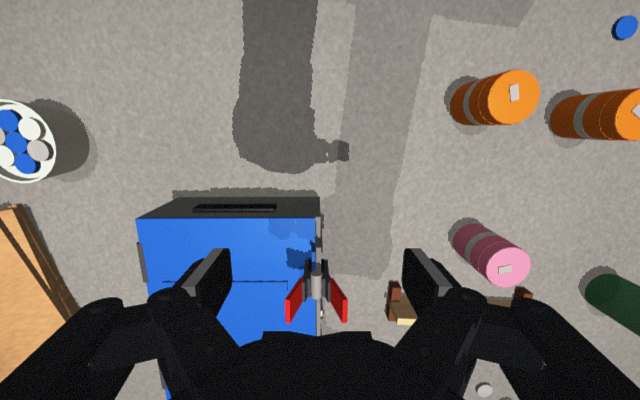

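Both clips stand upright at bin x = -0.080 and +0.081, y ≈ 0.100–0.103, with jaws at ≈ 0.124. The lid is flat at 0.105 and the arm is clear. I'll settle briefly, check the bottles and tub, and hand in.

>>> apply_moves:
  plan:
    - {"dp": [-2,0,0],"twist": 0}
    - {"dp": [-2,0,0],"twist": 0}
    - {"dp": [-2,0,0],"twist": 0}
    - {"dp": [-2,0,0],"twist": 0}
    - {"dp": [-2,0,0],"twist": 0}
    - {"dp": [-2,0,0],"twist": 0}

```text
t: 41.27
position: [0.4127, -0.0371, 0.2911]
ee_rot: [0.705, 0.048, 0.706, -0.048]
wrist_force: [0.9, -0.4, 0.1]
width: 0.0851
```

Run:
```python
from h import *
s=snap('top'); P=cloud(s)
for nm,pix in dict(br=(306,125),gr=(183,165),tub=(449,285)).items(): print(nm,P[pix[1],pix[0]].round(3))
a=cv2.imread('pics/a_top.png')[:,:,::-1]; d=np.abs(a.astype(int)-s['image']).max(2)
for nm,(u,v) in dict(br=(306,125),gr=(183,165),tub=(449,285)).items(): print(nm,'max diff',np.percentile(d[v-18:v+18,u-18:u+18],98))
print(sensors.get_state()['dq'].round(3)); print(order.close_job())
```

```text
br [0.763 0.036 0.166]
gr [0.648 0.385 0.156]
tub [ 0.306 -0.394  0.053]
br max diff 5.0
gr max diff 5.0
tub max diff 5.0
[-0.    -0.005  0.001  0.003 -0.     0.001]
the job is handed in; nothing more can be done
None
```

The job is finished and handed in at about 41 s of robot time; `close_job` gives no verdict.

I put all four cans present (blue, yellow, green, red) into the bin and found no black-banded can anywhere, including behind the lid. I then pushed the lid shut and moved a clip from the divider onto each ear. The orange and pink look-alikes were left alone.

**Last checks:**
- **Lid:** its face is flat at 0.105 m, within about 1 mrad of shut.
- **Clips:** both are released and upright at bin x ≈ -0.080 and +0.081, y ≈ 0.100 to 0.104. I estimate the jaw centres at z ≈ 0.124, inside the 0.100–0.130 limit; this comes from the handle tops and pivot pins, not the jaws themselves.
- **Bottles and tub:** the top view shows no change since the start.
- **Arm:** still and clear of everything.

**What went wrong or disagreed:**
- **First clip:** it rode up about 10 mm on release, putting its jaws at about 0.131, just over the limit. I squeezed it partway, pressed it down and let go again, and used the same partial release for the second clip.
- **Wrist camera:** it read up to about 10 mm off from the top camera at longer range, so I placed things by top-camera or close-range readings.
- **Not measured:** I could not measure the clips' grip force. The cans could not be seen once the lid was shut.

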